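# Raise the probe stand to its set mark through a slack handwheel

## Task

Use the black handwheel at the front of the probe stand to raise the carriage until its red pointer is level with the black line on the green clip on the ruler. Clockwise raises it, but the wheel has slack that must be taken up before anything moves; bring the pointer up to the line from below, so that the slack is left taken up, then let go of the wheel. Work only through the wheel, and leave the beaker and the small bottle on the stand's base as they are.

Things in the scene. Friction and masses are not known exactly. Their poses are not given: they have to be found in the camera images.
- stand: Grey base plate 240 x 250 x 14 mm, fixed, with an aluminium column 276 mm high 85 mm behind its origin, a blue gear housing in front of that and a white ruler on the right. Origin: centre of the plate's underside; x from wheel to column, y to the beaker side, z up. Under the wheel only an 18 mm shaft and a 32 mm collar; the housing begins 41 mm below the rim's centre along the axis.
- wheel_centre (a point): Centre of the black handwheel (solid, round, rim 60 mm in diameter, 18 mm thick, white index line), on the axis at half the rim's thickness, at [-65, 0, 130] mm in the stand's frame. z is the wheel's axis, out of its face, leaning 0.55 rad (31.5 degrees) from vertical to the stand's front (-x). Turns with the wheel. The rim can be gripped across its diameter at any angle.
- handwheel (a joint): Slack: angle of the wheel on its shaft (rad), 0 to 0.8, growing clockwise seen from its face; starts at 0 to 0.5. Between the ends it turns nearly freely and moves nothing else. At 0.8 turning on clockwise (about 0.2 N m) raises the carriage 14 mm per rad of wheel; at 0 turning anticlockwise lowers it. All stays where it is left.
- carriage: White block 56 x 66 x 46 mm that slides up and down the column, carrying on its left an arm with a vertical probe that reaches into the beaker, and on its right a red pointer. Origin: its centre. It starts at its lowest position and can rise 70 mm. Not to be pushed.
- pointer (a point): Tip of the red pointer on the carriage, at the middle of its thickness (4 mm), beside the ruler.
- clip: Green clip 18 x 32 x 10 mm, fixed on the ruler, with a thin black line at mid-height across its front. Origin: its centre, at the level of the line; z up. The line stands 16 to 34 mm above the pointer's start.
- beaker: Empty white beaker, 56 mm in diameter, 69 mm high, loose on the base plate round the probe. Origin: centre of its underside.
- dropper: Small white bottle with a green cap, 30 mm in diameter, 62 mm high, loose on the base plate at the right, in front of the ruler. Origin: centre of its underside.
Not all that is in view belongs to the job. What is shaped like the dropper but blue is not meant.

How it is judged:
By the outcome, as a careful person would: the job done as asked, in the order asked, and still so for the second after the job is handed in, with the robot touching nothing.
It also fails if it takes over 45 s, if anything falls off the work surface, if the arm or the gripper's body presses on something with over 40 N, if the wrist force passes 120 N, or if a joint passes its speed limit or range.

## Robot

A 6-joint arm with a two-finger parallel gripper is mounted at the origin on a cart in front of the work surface, level with it; the furniture and walls round the work are solid. World frame = base frame: x ahead of the robot, y to its left, z up, the work surface at z = 0. Lengths are in mm, angles in rad, forces in N, time in s.
With the tool pointing down it reaches from about 350 to 975 mm from the base axis. Payload 7.1 kg.
Tool frame: the origin (TCP) lies on the centre line of the jaws, within the pads' length; the fingertips stand 17 mm ahead of it and the grasp point (between the pads) lies 2 mm behind it; z points along the fingers, y is the direction in which the jaws open and shut (so a half turn about z gives the same grasp; the last joint's range is limited). The gripper opens to 88 mm and grips with 3 to 60 N. Pads are 20 mm wide; open, the fingers measure 115 mm over their backs; the gripper's body (75 mm by 178 mm) begins 61 mm behind the grasp point.
Start: joints at [1.19, 0.423, 1.63, -0, 1.089, -0.019], TCP at [221.192, 584.533, 239.675] pointing down, gripper open.
Joint ranges: [-3, 3], [-0.9, 2.11], [0.09, 2.58], [-1.31, 4.45], [0.11, 2.69], [-2.54, 2.54]. Speed limits (rad/s): [2.39, 2.39, 3.01, 3.14, 3.14, 3.14].

## Interface

Orientations are given as a rotation vector (axis times angle).
In Python, from workcell import ctrl, imaging, workorder gives the robot as it stands. The module is installed in compiled form; this text tells all that it offers.
- The arm moves only by the shell command python3 -m crank 'ROWS' [OPENING]. ROWS is JSON, a list of rows, each an object with "travel": the shift along the tool's x, y, z as a fraction of full scale, a list of three; "turn": the turn about the tool's z as a fraction of full scale. In form: [{"travel": [dx, dy, dz], "turn": turn}, ...]. A call has 1 to 20 rows; each row shifts and turns the pose as measured when the row begins, along the tool's axes as they then stand; what a row does not reach is not made up. Full scale, the value 1, is 5 cm for a shift and 0.1 rad for a turn. A row lasts 1/10 s, in which the tool goes at most 50 mm and 8.59 degrees, less where a joint would pass 70% of its speed; a pose out of reach is approached as far as the arm can. A call with a number of a shift or a turn outside -1 to 1 is refused whole. A call with a gripper value outside its range is refused whole. OPENING is the gripper command: -1 is shut, 1 is fully open, values between are in proportion, set as the call begins (- or left out, the last holds). The fingers move at their own pace and stop on an object; the grip force is fixed at half the most. Time passes only in rows, so rows that do not move let the fingers close. It gives the time, the measured TCP pose, the force and the opening at its end, in the units of the state.
- ctrl.get_obs(): the state, without advancing time (a new reading comes with each control period).
- imaging.get_image(name): name is "side" or "top"; returns the picture (480x640x3 uint8, blue, green, red); there is no depth.
- imaging.camera_info(name): a dict with "camera_matrix" (3x3 intrinsics, pixels), "k1" (the pictures are not rectified: a ray, as slopes to the right and down, at radius r is drawn at 1 + k1 r^2 times it, then the intrinsics apply), "rvec" (rotation vector, rad) and "tvec" (3), from world to camera coordinates, as OpenCV has them. Camera axes: x right, y down, z forward; pixel columns grow to the right and rows downward; lengths in mm; the calibration is good to about 2 mm. A picture is of the moment at which its call begins. camera_info takes no time and is no camera call.
- workorder.close_job(): hands the job in, once; it reports no verdict.
The state is a dict: "t": time; "qpos": joint angles; "qvel": joint speeds; "joint_torque": joint torques, N m; "ee_pos": TCP position; "orientation": TCP orientation; "ft_force": force on the tool from outside, world axes, zero at the start; "moment": the same for the moment, N m; "width": finger opening in mm.
Only numpy, scipy, OpenCV 4.12 (cv2) and the standard library are available. Lean on these libraries where they do the work, as an engineer would, in place of code of your own. Each camera call takes 0.05 s, during which the arm holds its last target.

## Working session

There is one attempt and no reset: what is moved stays moved. The work goes in short steps, Python scripts to look and compute and a shell command to move; the robot and the scene stay as the last step left them, time stands still between calls to the robot, and variables do not carry over. Pictures are saved under pics/ and viewed, and the job is handed in when it is done.

```bash
mkdir -p pics; python3 - <<'E'
from workcell import ctrl, imaging
import cv2
o=ctrl.get_obs();print(o)
for n in("side","top"):
    cv2.imwrite(f"pics/{n}0.png",imaging.get_image(n));print(n,imaging.camera_info(n))
E
```

```text
{'t': 0.0, 'qpos': array([ 1.19003012e+00,  4.23835269e-01,  1.63067057e+00, -5.20339614e-07,
        1.08854226e+00, -1.89794754e-02]), 'qvel': array([-7.47820507e-04, -1.46543490e-03,  4.82433787e-04, -1.52733648e-03,
       -6.02883544e-06, -1.87781557e-03]), 'joint_torque': array([-1.53758276e-03, -5.44607913e+01, -2.73667824e+01,  6.42323191e-02,
        2.28309928e-02, -9.59963381e-05]), 'ee_pos': array([220.99262049, 584.08609923, 238.91276709]), 'orientation': array([-5.65146584e-01, -3.09004789e+00,  2.24062431e-03]), 'ft_force': array([ 0.26709555, -0.52414426,  0.01827625]), 'moment': array([-0.03445587,  0.01613671, -0.00172751]), 'width': 87.77085169770316}
side {'camera_matrix': array([[465.83018965,   0.        , 314.34108042],
       [  0.        , 465.83018965, 236.35190003],
       [  0.        ,   0.        ,   1.        ]]), 'k1': -0.12491675125703015, 'rvec': array([ 2.00902481, -0.30790807,  0.15469805]), 'tvec': array([-583.22207935,  228.59544689,  755.72349635])}
top {'camera_matrix': array([[531.14708125,   0.        , 326.22339817],
       [  0.        , 531.14708125, 244.85547949],
       [  0.        ,   0.        ,   1.        ]]), 'k1': -0.050055167370236464, 'rvec': array([ 2.15211226, -2.18734811,  0.12209097]), 'tvec': array([ 43.72028301, 637.42604021, 907.78988629])}
```

View pics/side0.png

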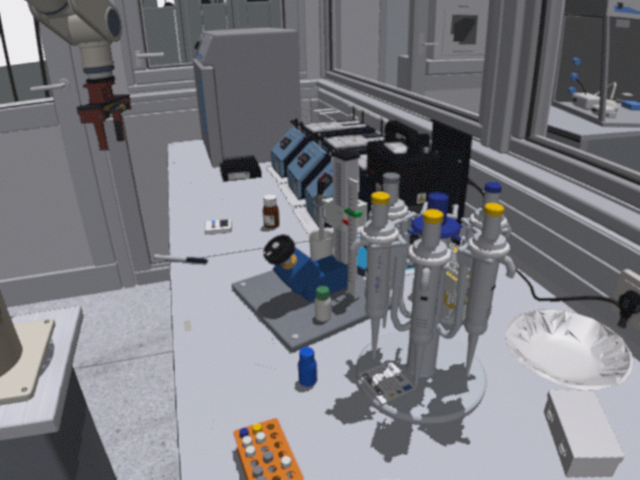

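View pics/top0.png

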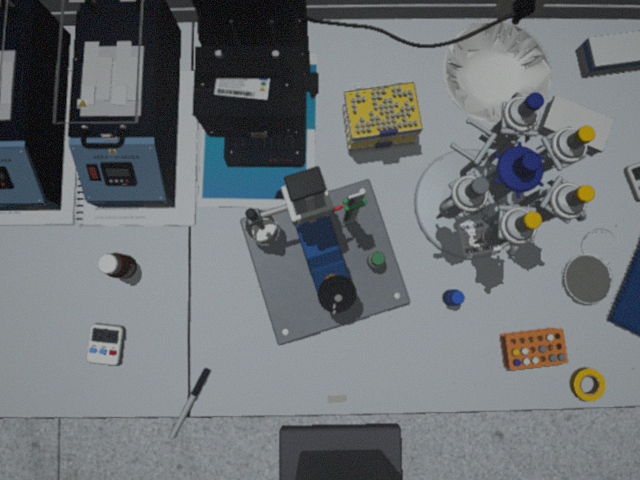

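Top view: stand plate with the wheel at about (337,293), bottle with green cap at (377,258), clip at (350,205). Side view: wheel at about (280,249), clip at (352,217). The blue bottle (side 307,367; top 454,298) is the decoy, standing off the plate. Next I'll enlarge the crops.

```bash
python3 - <<'E'
import cv2
s=cv2.imread("pics/side0.png");t=cv2.imread("pics/top0.png")
cv2.imwrite("pics/s1.png",cv2.resize(s[150:360,225:425],None,fx=3.9,fy=2.8*1,interpolation=cv2.INTER_CUBIC) if 0 else cv2.resize(s[190:340,225:425],None,fx=4,fy=4,interpolation=cv2.INTER_CUBIC))
cv2.imwrite("pics/t1.png",cv2.resize(t[160:350,230:420],None,fx=3.1,fy=3.1,interpolation=cv2.INTER_CUBIC))
cv2.imwrite("pics/s2.png",cv2.resize(s[195:255,315:385],None,fx=10,fy=10,interpolation=cv2.INTER_CUBIC))
E
```

```text
(no output)
```

View pics/s1.png

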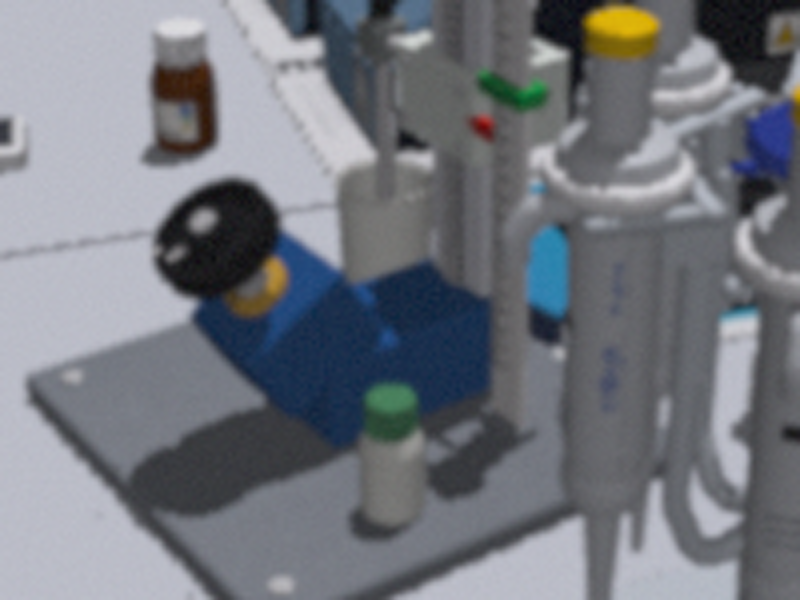

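View pics/t1.png

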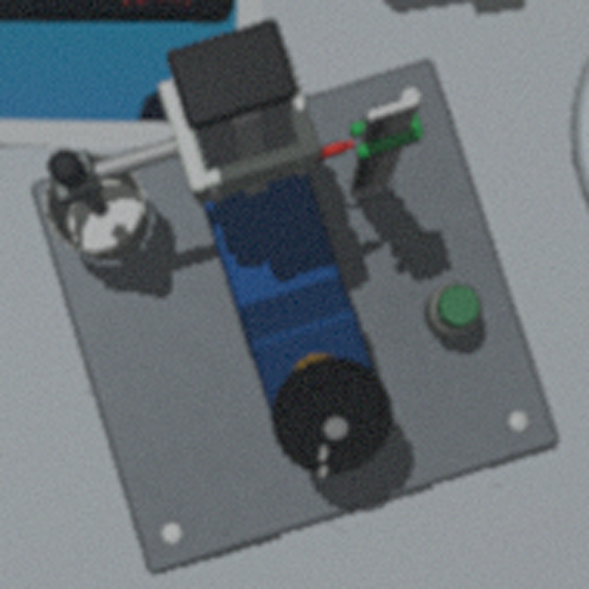

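View pics/s2.png

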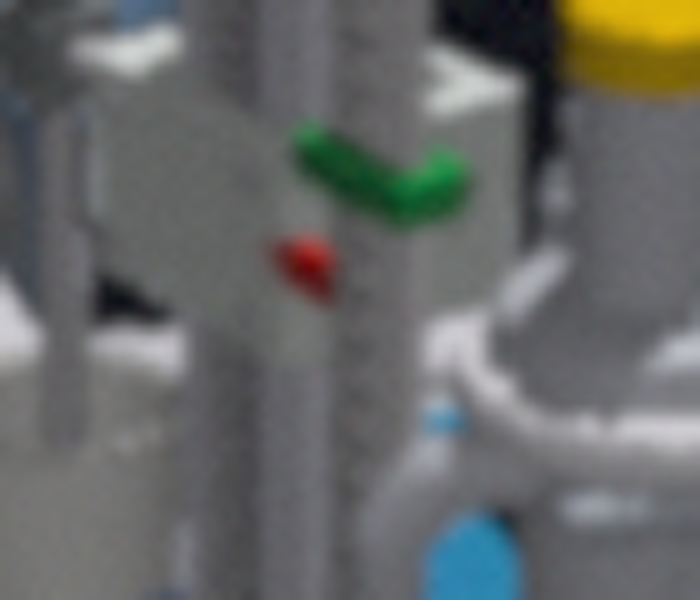

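```bash
cat > h.py <<'E'
import numpy as np, cv2
from workcell import imaging
from scipy.optimize import least_squares
C={}
for n in("side","top"):
    i=imaging.camera_info(n);C[n]=(i["camera_matrix"],np.array([i["k1"],0,0,0,0.]),i["rvec"],i["tvec"])
def proj(n,P):
    K,d,r,t=C[n];return cv2.projectPoints(np.array(P,float).reshape(-1,1,3),r,t,K,d)[0].reshape(-1,2)
def ray(n,uv):
    K,d,r,t=C[n];R=cv2.Rodrigues(r)[0];p=cv2.undistortPointsIter(np.array(uv,float).reshape(1,1,2),K,d,None,None,(3,50,1e-10)).ravel()
    return -R.T@t,R.T@np.array([p[0],p[1],1])
def onz(n,uv,z):
    c,v=ray(n,uv);return c+v*(z-c[2])/v[2]
def tri(us,ut):
    f=lambda X:np.r_[proj("side",X)[0]-us,proj("top",X)[0]-ut]
    s=least_squares(f,[600,0,100]);return s.x,s.fun
def S2W(p,P):
    c,s=np.cos(p[2]),np.sin(p[2]);P=np.atleast_2d(P)
    return P@np.array([[c,s,0],[-s,c,0],[0,0,1]])+[p[0],p[1],0]
TC=[[120,-125,14],[-120,-125,14],[-120,125,14],[120,125,14]]
E
python3 - <<'E'
from h import *
T=np.array([(433,60),(555,440),(155,572),(33,187)])/3.1+[230,160]-0.3
for u in T: print(onz("top",u,14))
f=lambda p:(proj("top",S2W(p,TC))-T).ravel()
s=least_squares(f,[600,0,0]);p=s.x;print(p,s.fun.round(2))
w=S2W(p,[-65,0,130]);print("wheel",w,proj("side",w),proj("top",w))
a=np.array([-np.sin(.55),0,np.cos(.55)])
wt=S2W(p,np.array([-65,0,130])+9*a);print(proj("side",wt),proj("top",wt))
print("side corners",proj("side",S2W(p,TC)).round(1))
print("wheel tri",tri([279,249],[337,294]))
# base axis proj
from workcell import ctrl
o=ctrl.get_obs();R=cv2.Rodrigues(o["orientation"])[0];print(R.round(3))
E
```

```text
[760.44809797 -48.06016125  14.        ]
[ 535.34793507 -113.11879996   14.        ]
[463.87495816 118.84831207  14.        ]
[688.09897338 188.76420537  14.        ]
[6.12097991e+02 3.66087404e+01 2.94959142e-01] [-0.01 -1.5   2.67  0.92 -1.38  1.69 -1.28 -1.33]
wheel [[549.90507928  17.71319118 130.        ]] [[278.87546237 249.06428673]] [[337.40789473 293.83842546]]
[[276.35604705 246.03032908]] [[338.46690408 296.64675636]]
side corners [[398.1 300. ]
 [291.4 347. ]
 [229.9 282.9]
 [324.7 250.9]]
wheel tri (array([549.91288538,  18.30999232, 129.79935135]), array([-0.18507863,  0.01647376,  0.02594763, -0.15840745]))
[[-0.935  0.354 -0.001]
 [ 0.354  0.935 -0.001]
 [ 0.    -0.001 -1.   ]]
```

Both views agree on the wheel: centre (550, 18, 130), stand yaw 0.295 rad. The tool stays vertical, so I'll grip the rim across the horizontal diameter (stand y) and ratchet.

```bash
python3 -m crank '[{"travel":[-0.6,-0.64,0],"turn":0},{"travel":[-0.6,-0.64,0],"turn":0},{"travel":[-0.6,-0.64,0],"turn":0},{"travel":[-0.6,-0.64,0],"turn":0},{"travel":[-0.6,-0.64,0],"turn":0},{"travel":[-0.6,-0.64,0],"turn":0},{"travel":[-0.6,-0.64,0],"turn":0},{"travel":[-0.6,-0.64,0],"turn":0},{"travel":[-0.6,-0.64,0],"turn":0},{"travel":[-0.6,-0.64,0],"turn":0},{"travel":[-0.6,-0.64,0],"turn":0},{"travel":[-0.6,-0.64,0],"turn":0},{"travel":[-0.6,-0.64,0],"turn":0}]' 1
```

```text
t: 1.4
ee_pos: [443.0, 41.3, 236.6]
orientation: [-0.55, -3.092, 0.004]
ft_force: [1.0, 0.8, -0.3]
width: 88.0
```

```bash
python3 -m crank '[{"travel":[0,0,0],"turn":-1},{"travel":[0,0,0],"turn":-1},{"travel":[0,0,0],"turn":-1},{"travel":[0,0,0],"turn":-1},{"travel":[0,0,0],"turn":-1},{"travel":[0,0,0],"turn":-1},{"travel":[0,0,0],"turn":-1},{"travel":[0,0,0],"turn":-1},{"travel":[0,0,0],"turn":-1},{"travel":[0,0,0],"turn":-1},{"travel":[0,0,0],"turn":-1},{"travel":[0,0,0],"turn":0}]'
cat > st.py <<'E'
from h import *
from workcell import ctrl
import sys
o=ctrl.get_obs();R=cv2.Rodrigues(o["orientation"])[0]
G=np.array(eval(sys.argv[1])) if len(sys.argv)>1 else np.array([550,18,130.])
print(o["t"],o["ee_pos"].round(1),"phi",np.arctan2(-R[0,1],R[1,1]).round(3),"to goal, tool axes",(R.T@(G-o["ee_pos"])).round(1),"q",o["qpos"].round(2),o["ft_force"].round(1),o["moment"].round(2),o["width"].round(1), R[:,2].round(3))
E
python3 st.py
```

```text
t: 2.6
ee_pos: [442.4, 34.0, 234.1]
orientation: [1.193, -2.898, 0.0]
ft_force: [0.3, 0.6, 0.8]
width: 87.9Traceback (most recent call last):
  File "st.py", line 6, in <module>
    print(o["t"],o["ee_pos"].round(1),"phi",np.arctan2(-R[0,1],R[1,1]).round(3),"to goal, tool axes",(R.T@(G-o["ee_pos"])).round(1),"q",o["qpos"].round(2),o["ft_force"].round(1),o["moment"].round(2),o["width"].round(1), R[:,2].round(3))
                                                                                                                                                                                                       ^^^^^^^^^^^^^^^^
AttributeError: 'float' object has no attribute 'round'
```

```bash
sed -i 's/o\["width"\].round(1)/round(o["width"],1)/' st.py; python3 st.py
```

```text
2.6 [442.4  34.  234.1] phi 0.781 to goal, tool axes [-66.  -87.4 103.4] q [ 0.05  0.16  2.02 -0.    0.97 -2.3 ] [0.3 0.6 0.8] [0.1  0.01 0.01] 87.9 [-0.007 -0.003 -1.   ]
```

```bash
python3 -m crank '[{"travel":[-0.33,-0.44,0],"turn":0},{"travel":[-0.33,-0.44,0],"turn":0},{"travel":[-0.33,-0.44,0],"turn":0},{"travel":[-0.33,-0.44,0],"turn":0},{"travel":[0,0,0],"turn":0}]'; python3 st.py
```

```text
t: 3.1
ee_pos: [553.2, 17.0, 232.2]
orientation: [1.172, -2.904, -0.001]
ft_force: [0.4, -0.0, -0.1]
width: 87.7
3.1 [553.2  17.  232.2] phi 0.767 to goal, tool axes [  0.7   2.5 102.2] q [ 0.01  0.33  1.79 -0.    1.03 -2.33] [ 0.4 -0.  -0.1] [ 0.08  0.03 -0.01] 87.7 [-0.009 -0.003 -1.   ]
```

```bash
python3 -m crank '[{"travel":[0.01,0.05,0.4],"turn":0},{"travel":[0,0,0.4],"turn":0},{"travel":[0,0,0.4],"turn":0},{"travel":[0,0,0.4],"turn":0},{"travel":[0,0,0.3],"turn":0},{"travel":[0,0,0],"turn":0}]'; python3 st.py
python3 - <<'E'
from workcell import imaging
import cv2
s=imaging.get_image("side");t=imaging.get_image("top")
cv2.imwrite("pics/a.png",cv2.hconcat([cv2.resize(s[160:310,215:365],(400,400)),cv2.resize(t[190:340,260:410],(400,400))]))
E
```

```text
t: 3.7
ee_pos: [545.6, 18.6, 133.4]
orientation: [1.149, -2.909, -0.004]
ft_force: [-1.1, 0.4, -0.2]
width: 87.5
3.7 [545.6  18.6 133.4] phi 0.753 to goal, tool axes [-2.8 -3.5  3.3] q [ 0.01  0.46  1.87 -0.    0.82 -2.31] [-1.1  0.4 -0.2] [0.11 0.05 0.01] 87.5 [-0.014 -0.003 -1.   ]
```

View pics/a.png

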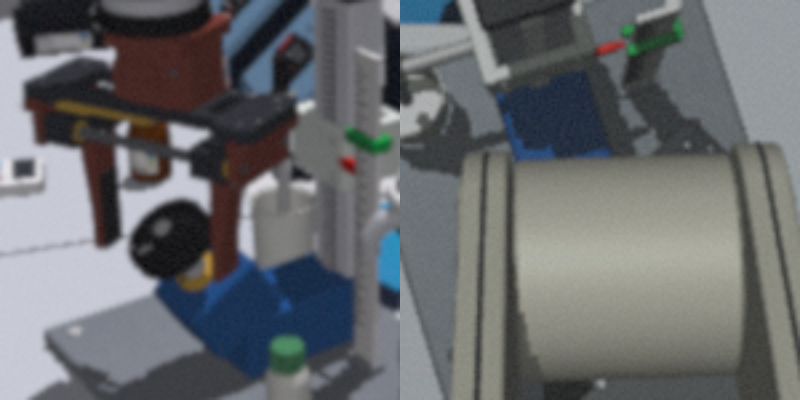

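```bash
python3 -m crank '[{"travel":[-0.06,-0.07,0.06],"turn":0},{"travel":[0,0,0],"turn":0}]'; python3 st.py;  python3 -m crank '[{"travel":[0,0,0],"turn":0},{"travel":[0,0,0],"turn":0},{"travel":[0,0,0],"turn":0},{"travel":[0,0,0],"turn":0}]' -1; python3 st.py
```

```text
t: 4.0
ee_pos: [552.9, 18.2, 133.9]
orientation: [1.151, -2.914, -0.0]
ft_force: [-0.5, 0.2, -0.6]
width: 87.8
4.0 [552.9  18.2 133.9] phi 0.752 to goal, tool axes [2.2 1.9 3.9] q [ 0.01  0.47  1.85 -0.    0.83 -2.31] [-0.5  0.2 -0.6] [ 0.13  0.05 -0.04] 87.8 [-0.007 -0.003 -1.   ]
t: 4.4
ee_pos: [550.5, 20.1, 134.5]
orientation: [1.146, -2.913, -0.009]
ft_force: [-2.9, 8.5, 1.8]
width: 60.5
4.4 [550.5  20.1 134.5] phi 0.75 to goal, tool axes [ 1.7 -1.3  4.5] q [ 0.01  0.47  1.86  0.    0.83 -2.31] [-2.9  8.5  1.8] [ 1.35  0.55 -0.01] 60.5 [-0.013  0.001 -1.   ]
```

```bash
python3 -m crank '[{"travel":[0,0,0],"turn":1},{"travel":[0,0,0.04],"turn":1},{"travel":[0,0,0.04],"turn":1},{"travel":[0,0,0],"turn":1},{"travel":[0,0,0],"turn":1}]'; python3 st.py
python3 - <<'E'
from workcell import imaging
import cv2
s=imaging.get_image("side")
cv2.imwrite("pics/b.png",cv2.resize(s[160:310,215:365],(600,600),interpolation=cv2.INTER_CUBIC))
E
```

```text
t: 4.9
ee_pos: [552.8, 20.8, 132.6]
orientation: [0.37, -3.113, -0.003]
ft_force: [2.1, -4.4, -5.4]
width: 59.4
4.9 [552.8  20.8 132.6] phi 0.237 to goal, tool axes [ 3.4 -2.   2.6] q [ 0.02  0.47  1.86  0.    0.82 -1.79] [ 2.1 -4.4 -5.4] [ 0.58 -0.14  0.76] 59.4 [-0.007  0.001 -1.   ]
```

View pics/b.png

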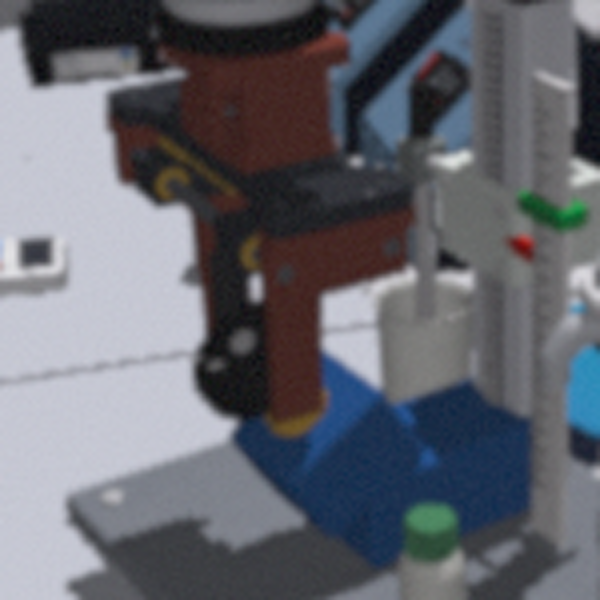

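```bash
cat > pt.py <<'E'
from h import *
import sys
def cen(im,g):
    im=im.astype(float);b,gr,r=im[...,0],im[...,1],im[...,2]
    w=(gr-np.maximum(r,b)) if g else (r-np.maximum(gr,b))
    w=np.where(w>25,w,0);yy,xx=np.mgrid[:im.shape[0],:im.shape[1]]
    return np.array([(w*xx).sum(),(w*yy).sum()])/max(w.sum(),1), (w>0).sum()
if __name__=="__main__":
    s=imaging.get_image("side") if len(sys.argv)<2 else cv2.imread(sys.argv[1])
    c=s[195:245,335:372];r,nr=cen(c,0);g,ng=cen(c,1)
    print("red",(r+[335,195]).round(2),nr,"green",(g+[335,195]).round(2),ng,"dv",round(r[1]-g[1],2))
    if len(sys.argv)<2:
        import time;fn=f"pics/p{int(time.time())}.png";cv2.imwrite(fn,s);print(fn)
E
python3 pt.py pics/side0.png
python3 -m crank '[{"travel":[0.05,-0.02,0.0],"turn":1},{"travel":[0,0,0.02],"turn":1},{"travel":[0,0,0.0],"turn":1},{"travel":[0,0,0],"turn":1},{"travel":[0,0,0],"turn":1}]'; python3 st.py
python3 pt.py
```

```text
red [345.45 220.78] 32 green [354.4  212.38] 77 dv 8.4
t: 5.45
ee_pos: [552.3, 19.5, 132.9]
orientation: [-0.423, -3.11, -0.001]
ft_force: [-0.7, -1.5, -0.0]
width: 60.7
5.45 [552.3  19.5 132.9] phi -0.27 to goal, tool axes [ 1.9 -2.   2.9] q [ 0.01  0.47  1.86  0.    0.82 -1.29] [-0.7 -1.5 -0. ] [ 0.51 -0.    0.72] 60.7 [-0.003  0.001 -1.   ]
red [345.46 218.84] 33 green [354.28 212.33] 80 dv 6.51
pics/p1796591411.png
```

```bash
python3 - <<'E'
from h import *
p=[612.1,36.6,.295]
def W2S(X):
    c,s=np.cos(p[2]),np.sin(p[2]);d=X-np.array([p[0],p[1],0]);return np.array([c*d[0]+s*d[1],-s*d[0]+c*d[1],d[2]])
for n in C:
    print(n,"cam in stand",W2S(ray(n,[0,0])[0]).round(0))
T=lambda u,v:np.array([230+u/3.1-.35,160+v/3.1-.35]); Sd=lambda u,v:np.array([315+u/10-.45,195+v/10-.45])
for nm,uv in dict(redtip=(354,146),redroot=(322,155),clipFL=(359,153),clipFR=(421,135)).items():
    for z in(150,180,210):print(nm,z,W2S(onz("top",T(*uv),z)).round(1))
s=cv2.imread("pics/side0.png");t=cv2.imread("pics/top0.png")
cv2.imwrite("pics/c1.png",cv2.resize(s[200:230,335:375],None,fx=20,fy=20,interpolation=cv2.INTER_NEAREST))
cv2.imwrite("pics/c2.png",cv2.resize(t[185:225,325:375],None,fx=15,fy=15,interpolation=cv2.INTER_NEAREST))
E
```

```text
side cam in stand [-415. -667.  524.]
top cam in stand [-70.  25. 970.]
redtip 150 [ 61.  -50.9 150. ]
redtip 180 [ 56.2 -48.1 180. ]
redtip 210 [ 51.4 -45.4 210. ]
redroot 150 [ 61.5 -34.1 150. ]
redroot 180 [ 56.7 -31.9 180. ]
redroot 210 [ 51.9 -29.8 210. ]
clipFL 150 [ 56.8 -52.2 150. ]
clipFL 180 [ 52.2 -49.4 180. ]
clipFL 210 [ 47.5 -46.6 210. ]
clipFR 150 [ 56.  -84.9 150. ]
clipFR 180 [ 51.4 -80.9 180. ]
clipFR 210 [ 46.8 -76.9 210. ]
```

View pics/c1.png

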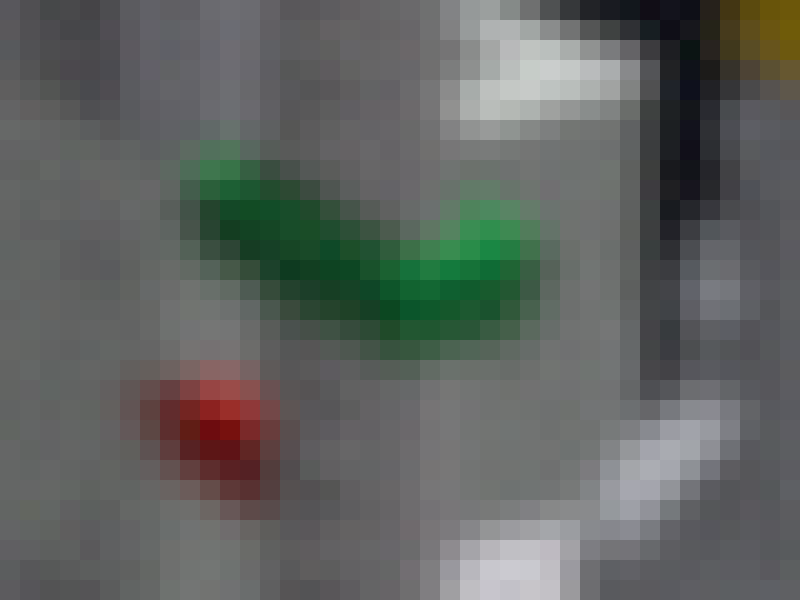

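View pics/c2.png

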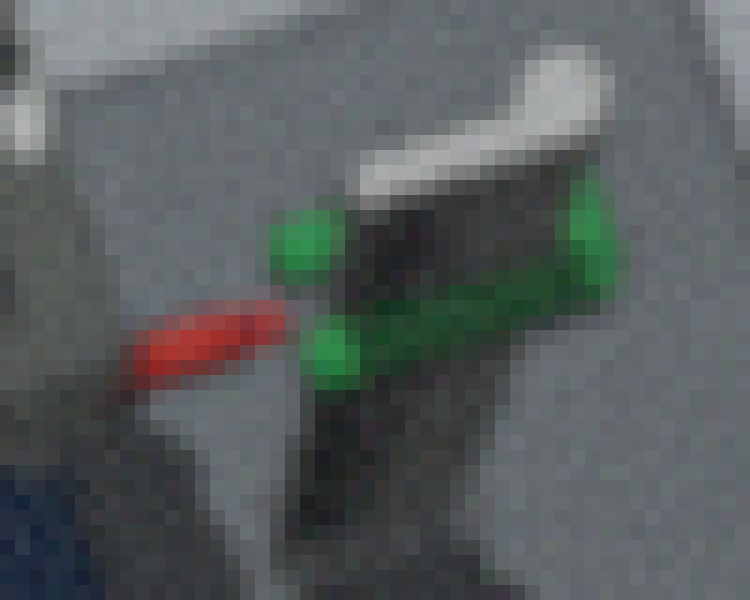

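```bash
cat > fit.py <<'E'
from h import *
p=[612.1,36.6,.295]
side={"FRb":(355.75,217.0),"FLb":(344.0,211.5),"FLt":(344.2,207.3),"BRb":(361.5,214.3),"BRt":(361.2,209.5)}
top={"FLt":(344.7,210.0),"FRt":(364.8,204.5),"BLt":(342.6,198.8),"BRt":(363.6,196.4)}
def cor(k,c):
    return [c[0]+(-9 if k[0]=="F" else 9),c[1]+(16 if k[1]=="L" else -16),c[2]+(5 if k[2]=="t" else -5)]
def f(c):
    r=[]
    for k,v in side.items(): r.append(proj("side",S2W(p,cor(k,c)))[0]-v)
    for k,v in top.items(): r.append(proj("top",S2W(p,cor(k,c)))[0]-v)
    return np.array(r)
s=least_squares(lambda c:f(c).ravel(),[60,-65,180],loss="soft_l1");print("clip",s.x.round(1));print(f(s.x).round(1))
# pointer tip: side right end / top end; red block centroid
J=proj("side",S2W(p,[[60,-45,160],[60,-45,170],[60,-45,180],[60,-55,170],[70,-45,170]]));print(J.round(2))
E
python3 fit.py
```

```text
clip [ 55.4 -62.6 196.6]
[[-1.4  0.3]
 [-0.6 -0. ]
 [-0.7 -0.9]
 [ 0.9  0.5]
 [ 1.3  0.1]
 [ 0.8  0.7]
 [ 1.4 -0.4]
 [-0.9  0.4]
 [-1.2 -3.7]]
[[348.82 225.2 ]
 [348.85 220.27]
 [348.88 215.29]
 [352.17 222.09]
 [353.16 218.94]]
```

```bash
cat >> fit.py <<'E'
print("---")
def W2S(X):
    c,s=np.cos(p[2]),np.sin(p[2]);d=X-np.array([p[0],p[1],0]);return np.array([c*d[0]+s*d[1],-s*d[0]+c*d[1],d[2]])
for x in (52,55,58,61):
  for uv in ((345.45,220.78),(345.46,218.84)):
    c,v=ray("side",uv);
    a=W2S(c);b=W2S(c+v);d=b-a;q=a+d*(x-a[0])/d[0];print(x,uv,q.round(1),"proj top",proj("top",S2W(p,q)).round(1))
print("x of clip center via side-green")
for x in (46,49,52,55,58):
    c,v=ray("side",(354.3,212.3));a=W2S(c);d=W2S(c+v)-a;print(x,(a+d*(x-a[0])/d[0]).round(1))
E
python3 fit.py | sed -n '/---/,$p'
python3 - <<'E'
import cv2,numpy as np
t=cv2.imread("pics/top0.png")
import sys;sys.path.insert(0,".")
from pt import cen
c=t[200:216,330:346];r,n=cen(c,0);print(r+[330,200],n)
E
```

```text
---
52 (345.45, 220.78) [ 52.  -45.3 171.2] proj top [[342.7 210.9]]
52 (345.46, 218.84) [ 52.  -45.3 175.1] proj top [[342.8 210.5]]
55 (345.45, 220.78) [ 55.  -41.3 169. ] proj top [[339.5 210.1]]
55 (345.46, 218.84) [ 55.  -41.3 172.9] proj top [[339.6 209.7]]
58 (345.45, 220.78) [ 58.  -37.3 166.7] proj top [[336.4 209.3]]
58 (345.46, 218.84) [ 58.  -37.3 170.6] proj top [[336.5 208.9]]
61 (345.45, 220.78) [ 61.  -33.3 164.4] proj top [[333.3 208.5]]
61 (345.46, 218.84) [ 61.  -33.3 168.4] proj top [[333.4 208.1]]
x of clip center via side-green
46 [ 46.  -78.8 201.3]
49 [ 49.  -75.  199.2]
52 [ 52.  -71.1 197.1]
55 [ 55.  -67.3 195. ]
58 [ 58.  -63.5 192.9]
[338.10040844 207.32845473] 41
```

```bash
python3 -m crank '[{"travel":[0,0,0],"turn":0},{"travel":[0,0,0],"turn":0},{"travel":[0,0,0],"turn":0},{"travel":[0,0,0],"turn":-1},{"travel":[0,0,0],"turn":-1},{"travel":[0,0,0],"turn":-1},{"travel":[0,0,0],"turn":-1},{"travel":[0,0,0],"turn":-1},{"travel":[0,0,0],"turn":-1},{"travel":[0,0,0],"turn":-1},{"travel":[0,0,0],"turn":-1},{"travel":[0,0,0],"turn":-1},{"travel":[0,0,0],"turn":-1},{"travel":[0,0,0],"turn":-1},{"travel":[0,0,0],"turn":0}]' 1; python3 st.py; python3 pt.py
```

```text
t: 7.0
ee_pos: [553.2, 20.5, 133.6]
orientation: [-1.359, 2.832, 0.004]
ft_force: [0.1, 1.3, 0.1]
width: 87.7
7.0 [553.2  20.5 133.6] phi 0.895 to goal, tool axes [4.  0.9 3.6] q [ 0.01  0.47  1.86  0.    0.82 -2.45] [0.1 1.3 0.1] [ 0.08  0.01 -0.04] 87.7 [-0.001  0.003 -1.   ]
red [345.91 218.54] 33 green [354.29 212.35] 81 dv 6.19
pics/p1796591529.png
```

```bash
python3 -m crank '[{"travel":[0.06,0.01,0.05],"turn":0},{"travel":[0,0,0],"turn":0},{"travel":[0,0,0],"turn":0},{"travel":[0,0,0],"turn":0},{"travel":[0,0,0],"turn":1},{"travel":[0,0,0],"turn":1},{"travel":[0,0,0],"turn":1},{"travel":[0,0,0],"turn":1},{"travel":[0,0,0],"turn":1},{"travel":[0,0,0],"turn":1},{"travel":[0,0,0],"turn":1},{"travel":[0,0,0],"turn":1},{"travel":[0,0,0],"turn":1},{"travel":[0,0,0],"turn":1},{"travel":[0,0,0],"turn":1},{"travel":[0,0,0],"turn":1}]' -1; python3 st.py; python3 pt.py
```

```text
t: 8.65
ee_pos: [550.4, 19.9, 129.9]
orientation: [-0.546, -3.09, -0.004]
ft_force: [-1.6, 0.3, 2.3]
width: 60.2
8.65 [550.4  19.9 129.9] phi -0.35 to goal, tool axes [-0.2 -2.  -0.1] q [ 0.01  0.47  1.87  0.    0.81 -1.21] [-1.6  0.3  2.3] [ 0.74 -0.09  0.73] 60.2 [-0.003  0.003 -1.   ]
red [345.71 214.25] 19 green [354.18 212.4 ] 84 dv 1.85
pics/p1796591555.png
```

```bash
python3 -m crank '[{"travel":[0,0,0],"turn":0},{"travel":[0,0,0],"turn":0},{"travel":[0,0,-0.04],"turn":0},{"travel":[0,0,0],"turn":-1},{"travel":[0,0,0],"turn":-1},{"travel":[0,0,0],"turn":-1},{"travel":[0,0,0],"turn":-1},{"travel":[0,0,0],"turn":-1},{"travel":[0,0,0],"turn":-1},{"travel":[0,0,0],"turn":-1},{"travel":[0,0,0],"turn":-1},{"travel":[0,0,0],"turn":-1},{"travel":[0,0,0],"turn":-1},{"travel":[0,0,0],"turn":-1},{"travel":[0,0,0],"turn":-1},{"travel":[0,0,0],"turn":0}]' 1; python3 st.py; python3 pt.py
```

```text
t: 10.3
ee_pos: [552.0, 20.0, 133.9]
orientation: [-1.384, 2.818, 0.005]
ft_force: [1.1, -0.2, -1.2]
width: 87.8
10.3 [552.   20.  133.9] phi 0.913 to goal, tool axes [2.9 0.3 3.9] q [ 0.01  0.47  1.86  0.01  0.81 -2.47] [ 1.1 -0.2 -1.2] [0.03 0.04 0.  ] 87.8 [ 0.     0.004 -1.   ]
red [345.75 214.28] 19 green [354.07 212.34] 85 dv 1.94
pics/p1796591577.png
```

```bash
python3 -m crank '[{"travel":[0.06,0,0.03],"turn":0},{"travel":[0,0,0],"turn":0},{"travel":[0,0,0],"turn":0},{"travel":[0,0,0],"turn":0},{"travel":[0,0,0],"turn":1},{"travel":[0,0,0],"turn":1},{"travel":[0,0,0],"turn":1},{"travel":[0,0,0],"turn":1},{"travel":[0,0,0],"turn":1},{"travel":[0,0,0],"turn":1},{"travel":[0,0,0],"turn":1},{"travel":[0,0,0],"turn":1},{"travel":[0,0,0],"turn":1},{"travel":[0,0,0],"turn":1}]' -1; python3 st.py; python3 pt.py
python3 - <<'E'
import cv2,glob
f=sorted(glob.glob("pics/p*.png"))[-1];s=cv2.imread(f)
cv2.imwrite("pics/d1.png",cv2.resize(s[195:231,335:375],None,fx=16,fy=16,interpolation=cv2.INTER_NEAREST))
E
```

```text
t: 11.75
ee_pos: [549.6, 20.1, 131.3]
orientation: [-0.198, -3.133, -0.01]
ft_force: [1.2, -1.1, -2.6]
width: 60.3
11.75 [549.6  20.1 131.3] phi -0.126 to goal, tool axes [-0.6 -2.1  1.2] q [ 0.01  0.47  1.87  0.01  0.81 -1.44] [ 1.2 -1.1 -2.6] [ 0.81 -0.22  0.83] 60.3 [-0.002  0.006 -1.   ]
red [342.6  209.33] 7 green [354.26 212.33] 81 dv -2.99
pics/p1796591599.png
```

View pics/d1.png

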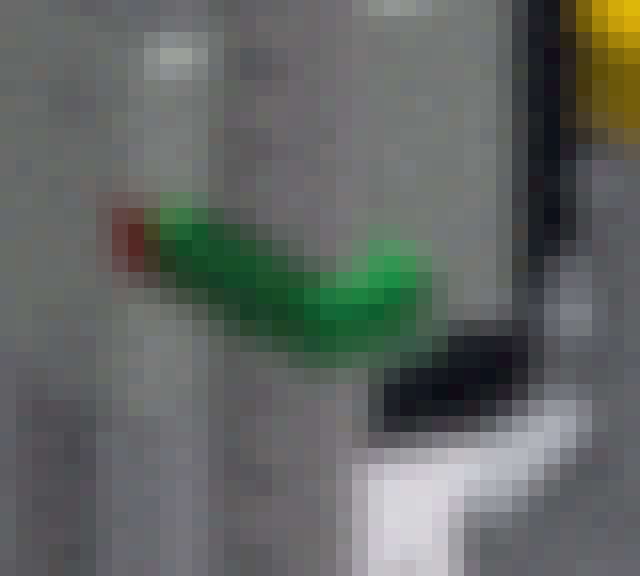

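```bash
cat > fit2.py <<'E'
from h import *
from scipy.optimize import nnls
import glob
p=[612.1,36.6,.295]
fs=["pics/side0.png"]+sorted(glob.glob("pics/p1*.png"))[:4]
im=np.mean([cv2.imread(f).astype(float) for f in fs],0)
u0,u1,v0,v1=338,368,201,224
b,g,r=[im[v0:v1,u0:u1,i] for i in range(3)]
G=g-np.maximum(r,b); G=np.where(G<-10,0,G)
SS=8
def cov(P,sig,u0=u0,u1=u1,v0=v0,v1=v1):
    uv=proj("side",S2W(p,P)); m=np.zeros(((v1-v0)*SS,(u1-u0)*SS),np.uint8)
    q=((uv-[u0-.5,v0-.5])*SS-.5)
    cv2.fillPoly(m,[np.round(q*16).astype(np.int32)],255,shift=4)
    m=cv2.GaussianBlur(m.astype(np.float32)/255,(0,0),sig*SS)
    return cv2.resize(m,(u1-u0,v1-v0),interpolation=cv2.INTER_AREA)
def faces(c,k):
    x0,x1,y0,y1,z0,z1=c[0]-9,c[0]+9,c[1]-16,c[1]+16,c[2]-5,c[2]+5
    return [[[x0,y0,z0],[x0,y1,z0],[x0,y1,z1],[x0,y0,z1]],
            [[x0,y0,z0],[x1,y0,z0],[x1,y0,z1],[x0,y0,z1]],
            [[x0,y0,z1],[x1,y0,z1],[x1,y0+k,z1],[x0,y0+k,z1]],
            [[x0,y1,z1],[x1,y1,z1],[x1,y1-k,z1],[x0,y1-k,z1]]]
def res(c,full=False):
    A=np.stack([cov(f,c[3]).ravel() for f in faces(c,c[4])],1)
    a,_=nnls(A,G.ravel()); e=A@a-G.ravel()
    return (e,a) if full else np.sum(e**2)
if __name__=="__main__":
    from scipy.optimize import minimize
    for st in ([55,-63,196,.7,4],[58,-60,193,.7,4],[52,-66,198,.7,4]):
        s=minimize(res,st,method="Nelder-Mead",options=dict(initial_simplex=np.array(st)+np.vstack([np.zeros(5),np.diag([3,3,3,.2,2])]),maxiter=600))
        e,a=res(s.x,True);print(s.x.round(2),s.fun.round(0),(G**2).sum().round(0),a.round(0))
    for x in (49,52,55,58):
        s=minimize(lambda q:res([x,*q]),[-63,196,.7,4],method="Nelder-Mead");print(x,s.x.round(2),s.fun.round(0))
E
python3 fit2.py
```

```text
[ 55.84 -60.2  196.66   1.13   2.52] 13752.0 163725.0 [34. 59.  0.  0.]
[ 59.88 -55.32 193.74   1.1    6.86] 13252.0 163725.0 [35. 58.  0.  0.]
[ 54.06 -62.71 197.98   1.12  -2.51] 13632.0 163725.0 [34. 59.  0.  0.]
49 [-69.33 201.67   1.12   4.12] 14582.0
52 [-65.65 199.31   0.87   3.2 ] 14809.0
55 [-61.86 197.44   1.12  -1.24] 13658.0
58 [-58.27 195.24   0.78   4.32] 14482.0
```

```bash
python3 - <<'E'
from h import *
im=np.mean([imaging.get_image("top").astype(float) for _ in range(2)],0).astype(np.uint8)
cv2.imwrite("pics/top_e.png",im)
cv2.imwrite("pics/e1.png",cv2.resize(im[185:225,325:375],None,fx=15,fy=15,interpolation=cv2.INTER_NEAREST))
from pt import cen
c=im[195:216,330:347];r,n=cen(c,0);print(r+[330,195],n)
E
```

```text
[337.87599584 204.81226186] 36
```

View pics/e1.png

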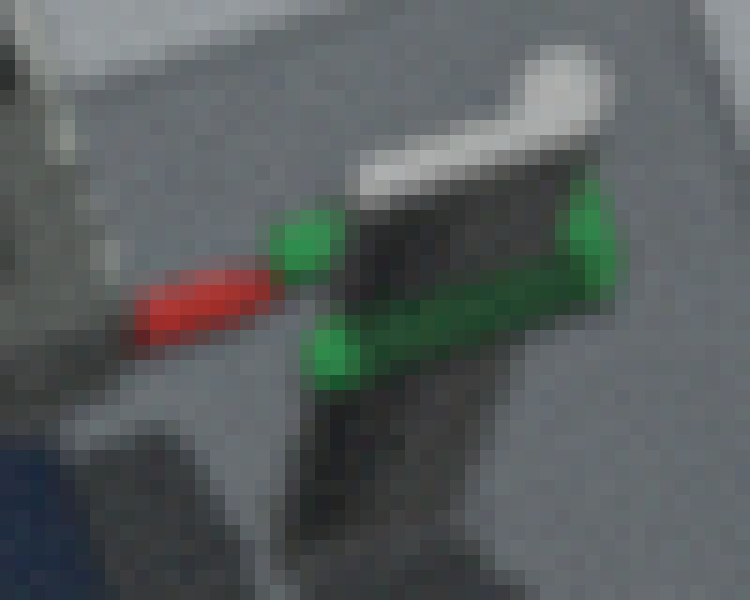

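```bash
python3 - <<'E'
from h import *
p=[612.1,36.6,.295]
top={"FL":(344.7,210.3),"FR":(364.8,204.5),"BL":(342.6,198.7),"BR":(364.0,196.4)}
# use bounding lines of the bright bits: check residuals
for x in (52,54,56,58,60,62):
    c=[x,-60.2-1.22*(x-55.84)*-1,196.66-.73*(x-55.84)]
    P=[[c[0]+(-9 if k[0]=="F" else 9),c[1]+(16 if k[1]=="L" else -16),c[2]+5] for k in top]
    e=proj("top",S2W(p,P))-np.array(list(top.values()));print(x,np.round(c,1),e.round(1).tolist(),e.mean(0).round(2))
E
```

```text
52 [ 52.  -64.9 199.5] [[3.1, 1.8], [3.8, 1.0], [1.4, 1.8], [0.7, -2.4]] [2.23 0.55]
54 [ 54.  -62.4 198. ] [[1.0, 1.2], [1.7, 0.4], [-0.7, 1.2], [-1.4, -3.0]] [ 0.16 -0.05]
56 [ 56.  -60.  196.5] [[-1.0, 0.6], [-0.4, -0.2], [-2.7, 0.7], [-3.5, -3.6]] [-1.9  -0.64]
58 [ 58.  -57.6 195.1] [[-3.1, -0.0], [-2.5, -0.8], [-4.7, 0.1], [-5.5, -4.2]] [-3.95 -1.23]
60 [ 60.  -55.1 193.6] [[-5.1, -0.7], [-4.6, -1.4], [-6.8, -0.5], [-7.6, -4.7]] [-6.   -1.82]
62 [ 62.  -52.7 192.2] [[-7.1, -1.3], [-6.6, -2.0], [-8.8, -1.1], [-9.6, -5.3]] [-8.03 -2.41]
```

```bash
python3 - <<'E'
from fit2 import *
np.set_printoptions(linewidth=200)
print("cols",list(range(342,364)))
for v in range(204,221): print(v,G[v-v0,342-u0:364-u0].round(0).astype(int))
c=[54.2,-62.2,197.9]
for nm,d in dict(FLb=(-9,16,-5),FLt=(-9,16,5),FRb=(-9,-16,-5),FRt=(-9,-16,5),BRb=(9,-16,-5),BRt=(9,-16,5),BLt=(9,16,5)).items():
    print(nm,proj("side",S2W(p,np.array(c)+d)).round(1))
# raw green/brightness too
print((im[204:221,342:364].sum(2)/3).round(0).astype(int))
E
```

```text
cols [342, 343, 344, 345, 346, 347, 348, 349, 350, 351, 352, 353, 354, 355, 356, 357, 358, 359, 360, 361, 362, 363]
204 [-2 -2 -2 -2 -2 -2 -2 -1 -1 -2 -1 -2 -2 -1 -1 -1  1  2  2  1  2  1]
205 [-1 -1 -1 -1 -1 -1  0 -2 -1 -1 -2 -1 -2 -3 -1  0  1  1  2  2  1  1]
206 [-1  0  1  5  6  3  1 -1 -2 -1 -2 -1 -2 -2 -2 -1  0  1  2  1  1  2]
207 [ 1  3 12 22 26 13  4  1 -1 -2 -2 -2 -2 -2 -2 -1  1  1  1  2  1  1]
208 [ 2  7 21 41 46 31 13  6  1  0 -1 -2 -2 -2 -1  1  5  5  2  2  2  2]
209 [ 2  5 19 38 47 40 30 22 12  5  2 -1 -3 -2  1  9 19 18 10  4  1  1]
210 [ 1  4 10 25 35 39 37 36 29 21 11  5  2 -1  3 19 41 45 33 17  6  1]
211 [-2  1  6 18 28 32 35 37 38 32 26 18 12 11 19 39 60 69 57 33 11  2]
212 [-7 -9 -1 14 23 26 29 33 32 37 37 35 35 40 49 62 70 71 61 37 13  4]
213 [-8  0  0  0 12 23 25 27 28 34 36 39 48 57 63 64 60 57 50 28 11  3]
214 [-4  0  0  0 -8  3 20 23 24 27 29 34 44 52 53 52 48 45 38 22  8  3]
215 [-3  0  0  0  0  0  4 15 19 23 25 28 36 43 45 45 42 39 31 18  8  2]
216 [-4  0  0  0  0  0  0  3  7 12 17 23 32 38 40 36 32 26 20 10  5  1]
217 [-6  0  0  0  0  0  0 -4  1  4  7 12 20 26 2
[... 1227 characters left out ...]
8  39  39  42  43  49  59  69  75  75  67  63  63  76  97 112]
 [101  96  90  87  83  74  62  49  43  43  43  43  51  57  59  58  54  54  61  79 101 114]
 [102  99  95  91  89  83  72  63  57  52  46  44  46  51  54  51  55  56  67  85 105 115]
 [103 101  98  96  94  88  82  78  75  73  66  57  54  56  60  64  65  73  85 100 111 117]
 [ 99  99 100  99  97  92  89  88  91  91  87  77  70  73  81  89  92  96 103 110 117 117]
 [ 98  95  92  94  95  92  87  89  93  98  99  95  91  94 106 114 114 113 115 116 118 114]
 [ 97  91  87  87  91  91  89  89  89  93  99 101 103 108 118 123 122 118 114 113 110 103]
 [ 96  91  85  81  83  86  88  89  91  92  98 104 106 112 121 122 117 113 104  99  95  89]]
```

```bash
python3 - <<'E'
from h import *
p=[612.1,36.6,.295]
def sol(su,tu,ds=0,dt=5):
    f=lambda X:np.r_[proj("side",S2W(p,X+[0,0,ds]))[0]-su,proj("top",S2W(p,X+[0,0,dt]))[0]-tu]
    s=least_squares(f,[50,-60,195]);return s.x.round(1),s.fun.round(2)
print("FL bottom", sol((344.3,212.7),(344.7,210.3),-5,5))
print("FR bottom", sol((355.2,217.5),(364.8,204.7),-5,5))
print("FR", sol((355.,214.8),(364.8,204.7)))
print("BR", sol((361.2,212.0),(365.2,199.5)))
# pointer: side centroid start + top line
for x in (57,58,59,60,61): pass
# pointer tip in top at start/now: crop (288,312)->; now (285,285)
def line(su,tv,z0=170):
    # unknown x,y,z ; side uv, top v at line v=tv[1]-0.30*(u-tv[0])
    def f(X):
        a=proj("top",S2W(p,X))[0]
        return np.r_[proj("side",S2W(p,X))[0]-su,a[1]-(tv[1]-.30*(a[0]-tv[0]))]
    s=least_squares(f,[58,-40,z0]);return s.x.round(1)
print(line((345.45,220.78),(338.1,207.33)), line((342.6,209.33),(337.88,204.81),190))
E
```

```text
FL bottom (array([ 48.1, -46.1, 193.5]), array([-0.27,  0.05,  0.05, -0.21]))
FR bottom (array([ 47.4, -77.2, 195.1]), array([-0.89,  0.18,  0.2 , -0.73]))
FR (array([ 47.3, -77.1, 195.3]), array([-0.77,  0.16,  0.17, -0.63]))
BR (array([ 55.3, -80.5, 199.2]), array([-2.12,  0.46,  0.48, -1.75]))
[ 60.5 -33.9 164.8] [ 61.3 -24.  184.4]
```

```bash
python3 -m crank '[{"travel":[0,0,0],"turn":1},{"travel":[0,0,0],"turn":1},{"travel":[0,0,0],"turn":1},{"travel":[0,0,0],"turn":0}]' -1; python3 st.py; python3 pt.py
python3 -m crank '[{"travel":[0,0,0],"turn":0},{"travel":[0,0,0],"turn":0},{"travel":[0,0,-0.02],"turn":0},{"travel":[0,0,0],"turn":-1},{"travel":[0,0,0],"turn":-1},{"travel":[0,0,0],"turn":-1},{"travel":[0,0,0],"turn":-1},{"travel":[0,0,0],"turn":-1},{"travel":[0,0,0],"turn":-1},{"travel":[0,0,0],"turn":-1},{"travel":[0,0,0],"turn":-1},{"travel":[0,0,0],"turn":-1},{"travel":[0,0,0],"turn":-1},{"travel":[0,0,0],"turn":-1},{"travel":[0,0,0],"turn":-1},{"travel":[0,0,0],"turn":0}]' 1; python3 st.py; python3 pt.py
```

```text
t: 12.3
ee_pos: [549.1, 20.5, 131.6]
orientation: [-0.652, -3.069, -0.01]
ft_force: [-0.6, 0.7, 0.9]
width: 60.0
12.3 [549.1  20.5 131.6] phi -0.419 to goal, tool axes [-1.8 -1.9  1.6] q [ 0.01  0.47  1.87  0.01  0.81 -1.15] [-0.6  0.7  0.9] [0.21 0.14 0.14] 60.0 [-0.003  0.007 -1.   ]
red [343.89 206.93] 10 green [354.51 212.52] 80 dv -5.59
pics/p1796592024.png
t: 13.95
ee_pos: [550.6, 19.5, 132.8]
orientation: [-1.296, 2.86, 0.009]
ft_force: [1.1, 0.5, 0.6]
width: 87.9
13.95 [550.6  19.5 132.8] phi 0.851 to goal, tool axes [ 1.5 -0.6  2.8] q [ 0.01  0.47  1.87  0.01  0.81 -2.42] [1.1 0.5 0.6] [ 0.05  0.06 -0.04] 87.9 [-0.001  0.006 -1.   ]
red [346.93 205.63] 9 green [354.71 212.54] 76 dv -6.91
pics/p1796592032.png
```

```bash
python3 - <<'E'
import cv2,glob
f=sorted(glob.glob("pics/p1*.png"))[-2:];o=[]
for x in f:
    o.append(cv2.resize(cv2.imread(x)[190:226,330:366],(396,396),interpolation=cv2.INTER_NEAREST))
from workcell import imaging
t=imaging.get_image("top");cv2.imwrite("pics/top_f.png",t)
cv2.imwrite("pics/f1.png",cv2.hconcat(o));cv2.imwrite("pics/f2.png",cv2.resize(t[185:225,325:375],None,fx=12,fy=12,interpolation=cv2.INTER_NEAREST))
E
```

```text
(no output)
```

View pics/f1.png

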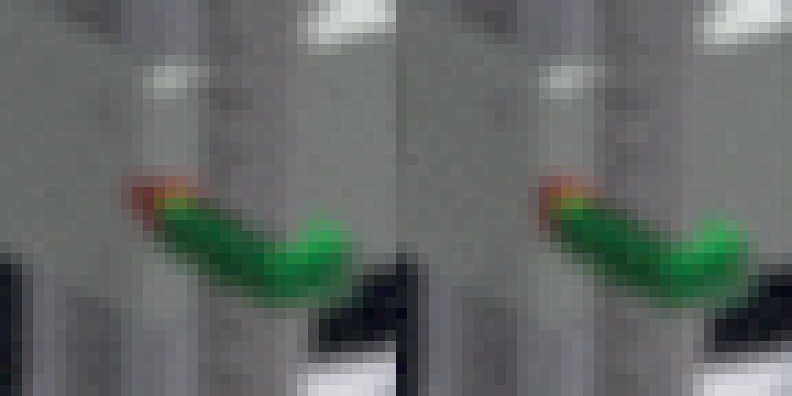

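View pics/f2.png

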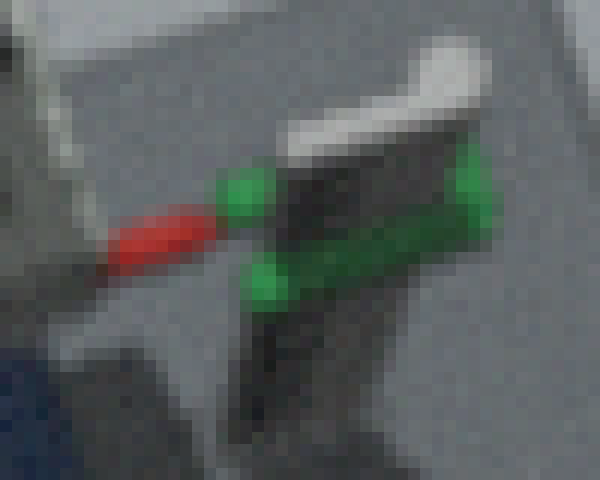

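```bash
python3 - <<'E'
import cv2,glob,numpy as np
np.set_printoptions(linewidth=200)
fs=["pics/side0.png"]+sorted(glob.glob("pics/p1*.png"))
for f in fs:
    im=cv2.imread(f).astype(float)
    R=(im[...,2]-im[...,0])  # red minus blue
    out=[]
    for u in (341,342,343):
        w=R[200:228,u];w=np.where(w>8,w,0);out.append(round((w*np.arange(200,228)).sum()/max(w.sum(),1),2))
    print(f,out)
im=cv2.imread(fs[0]);print(cv2.imread(fs[0]).shape)
cv2.imwrite("pics/g1.png",cv2.hconcat([cv2.resize(cv2.imread(f)[165:255,300:380],(352,396),interpolation=cv2.INTER_CUBIC) for f in (fs[0],fs[-1])]))
E
```

```text
pics/side0.png [np.float64(219.97), np.float64(220.05), np.float64(220.53)]
pics/p1796591411.png [np.float64(217.41), np.float64(217.88), np.float64(218.57)]
pics/p1796591529.png [np.float64(0.0), np.float64(218.49), np.float64(218.89)]
pics/p1796591555.png [np.float64(212.0), np.float64(213.14), np.float64(213.59)]
pics/p1796591577.png [np.float64(212.0), np.float64(213.22), np.float64(213.64)]
pics/p1796591599.png [np.float64(208.91), np.float64(209.32), np.float64(209.48)]
pics/p1796592024.png [np.float64(207.13), np.float64(207.46), np.float64(207.84)]
pics/p1796592032.png [np.float64(0.0), np.float64(207.91), np.float64(207.93)]
(480, 640, 3)
```

View pics/g1.png

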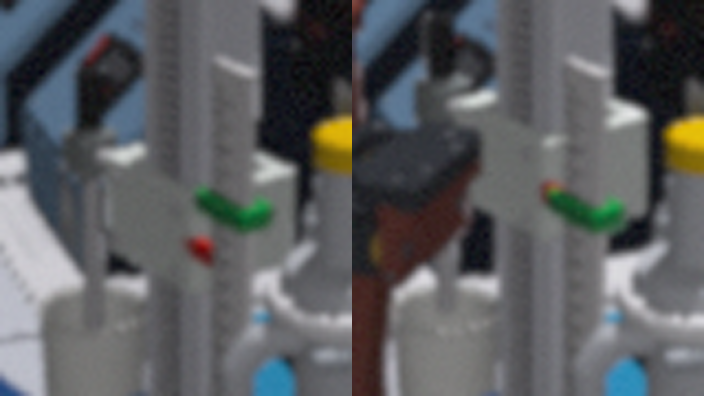

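```bash
python3 - <<'E'
import cv2,glob,numpy as np
fs=["pics/side0.png"]+sorted(glob.glob("pics/p1*.png"))
a=cv2.imread(fs[0]).astype(np.float32)
T=a[196:210,358:370]
for f in fs:
    im=cv2.imread(f).astype(np.float32);m=cv2.matchTemplate(im[175:215,357:371],T,cv2.TM_CCOEFF_NORMED)
    y,x=np.unravel_index(m.argmax(),m.shape);c=m[:,x]
    d=0
    if 0<y<len(c)-1:d=(c[y-1]-c[y+1])/(2*(c[y-1]-2*c[y]+c[y+1]))
    print(f,"shift",round(21-(y+d),2),x,round(float(m.max()),3))
from h import *
p=[612.1,36.6,.295]
for P in ([58,-33,165],[58,-33,195],[80,-33,190],[80,-33,220]): print(P,proj("side",S2W(p,P)).round(2))
E
```

```text
pics/side0.png shift 0.02 1 1.0
pics/p1796591411.png shift 1.98 1 0.998
pics/p1796591529.png shift 2.11 1 0.996
pics/p1796591555.png shift 7.17 1 0.984
pics/p1796591577.png shift 7.17 1 0.985
pics/p1796591599.png shift 11.28 1 0.98
pics/p1796592024.png shift 12.6 1 0.974
pics/p1796592032.png shift 12.63 1 0.975
[58, -33, 165] [[344.07 220.85]]
[58, -33, 195] [[344.09 205.95]]
[80, -33, 190] [[353.57 205.71]]
[80, -33, 220] [[353.73 190.59]]
```

```bash
python3 - <<'E'
from h import *
from scipy.ndimage import map_coordinates
np.set_printoptions(linewidth=220)
p=[612.1,36.6,.295]
ims=[cv2.imread("pics/"+f).astype(float) for f in("top0.png","top_e.png","top_f.png")]
im=(ims[0]+2*ims[1]+ims[2])/4
def samp(im,P,ch):
    uv=proj("top",S2W(p,P));A=im[...,1]-np.maximum(im[...,0],im[...,2]) if ch=="g" else im[...,2]-np.maximum(im[...,0],im[...,1])
    return map_coordinates(A,[uv[:,1],uv[:,0]],order=1)
xs=np.arange(38,82,2)
print(xs)
for y in (-42,-44,-46,-48,-50,-52,-60,-70,-74,-76,-78,-80): print(y,samp(im,[[x,y,200] for x in xs],"g").round(0).astype(int))
print("pointer now z=190")
for y in (-26,-28,-30,-34,-38,-42,-46):
    w=samp(ims[2],[[x,y,190] for x in xs],"r");w2=np.where(w>10,w,0);print(y,w.round(0).astype(int),(w2*xs).sum()/max(1,w2.sum()))
print("pointer e z=187.5")
for y in (-30,-34,-38,-42):
    w=samp(ims[1],[[x,y,187.5] for x in xs],"r");w2=np.where(w>10,w,0);print(y,(w2*xs).sum()/max(1,w2.sum()))
print("pointer start z=165")
for y in (-30,-34,-38,-42):
    w=samp(ims[0],[[x,y,165] for x in xs],"r");w2=np.where(w>10,w,0);print(y,(w2*xs).sum()/max(1,w2.sum()))
E
```

```text
[38 40 42 44 46 48 50 52 54 56 58 60 62 64 66 68 70 72 74 76 78 80]
-42 [ -2  -1  -3  -3  -4  -4  -3  -5 -18 -51 -81 -62 -12  -5  -5  -5  -3  -4  -4  -5  -4  -4]
-44 [  1   0   0  -3  -4  -4  -6  -4 -18 -43 -74 -47  -9  -5  -4  -5  -4  -4  -4  -4  -4  -5]
-46 [  0  -1   1   0   2   8   9   0 -10 -20 -31 -10   6  -1  -5  -5  -3  -5  -4  -5  -4  -5]
-48 [ 0 -1 -2 -2 13 45 50 30  1 -2 24 47 43 13 -6 -4 -4 -4 -4 -5 -4 -4]
-50 [ 0 -3 -1  0 20 51 61 47 11 -2 32 59 57 19 -4 -4 -4 -4 -4 -4 -5 -4]
-52 [ 1  0 -1  0 14 35 40 32  7  1 23 52 54 22 -4 -4 -4 -5 -5 -4 -5 -4]
-60 [ 1  0 -1 -1  8 23 26 17  1  1 -1  1  0  1  0 -2 -4 -3 -5 -4 -4 -4]
-70 [-4 -4 -4 -4  3 20 25 16  2 -2  1  2  1  1  0 -3 -5 -4 -4 -4 -3 -4]
-74 [-4 -4 -4 -5  2 19 26 21 16  4 -1  0  1  0  2 -1 -4 -4 -5 -5 -5 -5]
-76 [-4 -4 -4 -5  4 31 39 42 50 27  8  2 -1  0  0 -1  0 -4 -4 -5 -3 -3]
-78 [-6 -3 -4 -4  1 24 45 48 54 45 27  8  1  0  1  1  0 -2 -3 -4 -4 -3]
-80 [-4 -4 -4 -4 -5  1 12 17 19 18 13  3  0  2  1  1  1 -2 -4 -3 -3 -3]
pointer now z=190
-26 [-4 -4 -2 -5 -3 -8 -7 -8 -7 -2 -4 -3 -3 -5 -4 -5 -5 -4 -4 -4 -5 -3] 0.0
-28 [ -3  -7  -7  -6  -1  -5  -9 -10  -9  -5  -5  -4  -6  -4  -3  -4  -4  -5  -5  -5  -4  -4] 0.0
-30 [ -6  -5  -5  -4  -2  -7 -11  -9  -9  -4   7  -2  -4  -4  -3  -4  -6  -3  -6  -3  -3  -6] 0.0
-34 [ -4  -4  -7  -8  -8  -8 -11 -11 -11  -5  42  84  49   5  -7  -8  -5  -7  -7  -7  -7  -6] 60.07342433318189
-38 [ -7  -7 -11 -11 -10 -11 -10 -10 -11  -4  49 110  96  23 -11 -10 -11 -10  -8 -10 -12 -10] 60.67031445025643
-42 [ -4  -6  -7  -9  -9  -7 -11 -12 -11  -6  50 107  91  16 -10 -10 -10  -9 -11  -8 -10 -12] 60.5608625413689
-46 [ -4  -4  -2  -2  -3  -9 -11 -12  -9  -9  24  74  38 -10 -10 -11 -11  -9 -10  -9 -10 -10] 60.201253066050946
pointer e z=187.5
-30 0.0
-34 60.49083257424399
-38 60.52079322272633
-42 60.48703984547873
pointer start z=165
-30 0.0
-34 60.04308613397276
-38 60.5301395602351
-42 60.47558180482549
```

```bash
python3 - <<'E'
from fit2 import *
np.set_printoptions(linewidth=220)
im0=np.mean([cv2.imread("pics/side0.png").astype(float)],0)
R=im0[...,2]-np.maximum(im0[...,0],im0[...,1])
print(list(range(339,352)))
for v in range(214,229): print(v,R[v,339:352].round(0).astype(int))
# render fit pointer: box x 60.7+-hw, y from y0..y1, z+-2 ; 3 faces: front, top, (right end)
U=(336,354,212,230);D=np.clip(R[U[2]:U[3],U[0]:U[1]],0,None)
from scipy.optimize import minimize
def res2(q,full=False):
    z,y0,y1,sig,hw=q;x=60.6
    F=[[[x-hw,y0,z-2],[x-hw,y1,z-2],[x-hw,y1,z+2],[x-hw,y0,z+2]],
       [[x-hw,y0,z+2],[x-hw,y1,z+2],[x+hw,y1,z+2],[x+hw,y0,z+2]],
       [[x-hw,y1,z-2],[x+hw,y1,z-2],[x+hw,y1,z+2],[x-hw,y1,z+2]]]
    A=np.stack([cov(f,sig,*U).ravel() for f in F],1);a,_=nnls(A,D.ravel());e=A@a-D.ravel()
    return (e.reshape(D.shape),a) if full else (e**2).sum()+ 1e4*max(0,.5-sig)
for hw in (1.5,2,2.5,3):
    best=min((minimize(lambda q:res2([*q,hw]),[z,-30,y1,.7],method="Nelder-Mead",options=dict(maxiter=500)) for z in(163,166) for y1 in(-40,-44)),key=lambda s:s.fun)
    print(hw,best.x.round(2),round(best.fun),res2([*best.x,hw],True)[1].round(0),(D**2).sum().round(0))
# clip: bottom edge
def W2S(X):
    c,s=np.cos(p[2]),np.sin(p[2]);d=X-np.array([p[0],p[1],0]);return np.array([c*d[0]+s*d[1],-s*d[0]+c*d[1],d[2]])
for uv in((348,214.5),(350,215.5),(352,216.3),(354,217.2)):
    c,v=ray("side",uv);a=W2S(c);d=W2S(c+v)-a;print((a+d*(46.2-a[0])/d[0]).round(1)+[0,0,5])
def resx(q): # clip fixed x, faces
    return res([55.2,*q])
for k in (3,5):
    s=minimize(lambda q:res([55.2,q[0],q[1],q[2],k]),[-63,196,.8],method="Nelder-Mead");print(k,s.x,res([55.2,*s.x,k],True)[1])
E
```

```text
[339, 340, 341, 342, 343, 344, 345, 346, 347, 348, 349, 350, 351]
214 [ -2  -3  -2  -3  -1  -3  -7  -9 -13 -21 -30 -34 -39]
215 [ -2  -1  -1  -1  -1  -3  -3  -3  -6 -13 -16 -26 -30]
216 [ -1  -1  -1  -1  -3  -2  -1  -1  -1  -3  -7  -9 -18]
217 [-3 -3 -1  0  0  2  3  3  0  0 -1  1 -5]
218 [-1 -1  3  6 11 21 35 32 19  4  0  1 -2]
219 [-1  3 10 22 36 59 82 78 55 23  4  2 -1]
220 [ -3   3  13  28  52  78 106 108  86  43   8  -1  -1]
221 [ -3   1  10  21  46  67  94 102  81  43  11   1  -2]
222 [-2  0  1 11 33 52 70 72 58 29  7 -1  0]
223 [-1 -2  0  5 17 34 48 54 48 21  3 -2  0]
224 [-3 -2 -3  1  6 15 24 37 39 20  5  1  0]
225 [-4 -1 -2 -3 -1  0  6 16 19 13  2 -1 -2]
226 [-2 -3 -1 -3 -4 -2 -1  2  3  1 -1  0  1]
227 [-1 -2 -2 -3 -1 -1 -3 -2 -1 -1  1  1 -1]
228 [-2 -2 -1 -3 -1 -3 -3 -4  0 -1 -1  2  0]
1.5 [163.56 -29.64 -36.73   1.56] 3474 [ 32. 540. 183.] 134592.0
2 [165.19 -28.57 -38.53   1.39] 5272 [142. 143. 162.] 134592.0
2.5 [163.24 -27.66 -37.28   1.45] 4260 [  2. 277. 118.] 134592.0
3 [163.64 -28.43 -37.17   1.23] 4142 [ 28. 205. 105.] 134592.0
[ 46.2 -60.5 195.6]
[ 46.2 -66.3 195.7]
[ 46.2 -72.1 196.2]
[ 46.2 -77.9 196.6]
3 [-61.3331533  197.21948286   1.12237764] [34.29408944 58.890934    0.          0.        ]
5 [-61.3331533  197.21948286   1.12237764] [34.29408944 58.890934    0.          0.        ]
```

```bash
python3 - <<'E'
from fit2 import *
from scipy.optimize import minimize
def ld(f):
    im0=cv2.imread(f).astype(float);return im0[...,2]-np.maximum(im0[...,0],im0[...,1])
def covm(P,sig,U,ucut):
    u0,u1,v0,v1=U
    uv=proj("side",S2W(p,P)); m=np.zeros(((v1-v0)*SS,(u1-u0)*SS),np.uint8)
    cv2.fillPoly(m,[np.round(((uv-[u0-.5,v0-.5])*SS-.5)*16).astype(np.int32)],255,shift=4)
    m[:,max(0,int((ucut-u0+.5)*SS)):]=0
    m=cv2.GaussianBlur(m.astype(np.float32)/255,(0,0),sig*SS)
    return cv2.resize(m,(u1-u0,v1-v0),interpolation=cv2.INTER_AREA)
def fit(f,U,zs,x=60.6,hw=2.3,tap=0.0):
    D=np.clip(ld(f)[U[2]:U[3],U[0]:U[1]],0,None)
    def r(q,full=False):
        z,y0,uc,sig=q;y1=-47;h1=hw*(1-tap)
        F=[[[x-hw,y0,z-2],[x-h1,y1,z-2],[x-h1,y1,z+2],[x-hw,y0,z+2]],
           [[x-hw,y0,z+2],[x-h1,y1,z+2],[x+h1,y1,z+2],[x+hw,y0,z+2]]]
        A=np.stack([covm(g,sig,U,uc).ravel() for g in F],1);a,_=nnls(A,D.ravel());e=A@a-D.ravel()
        return a if full else (e**2).sum()
    b=min((minimize(r,[z,-30,347.7,1.1],method="Nelder-Mead") for z in zs),key=lambda s:s.fun)
    return b.x.round(2),round(b.fun),r(b.x,True).round(0)
U=(336,354,213,229)
for hw in(1.5,2.3,3):
  for tap in(0,.6): print(hw,tap,fit("pics/side0.png",U,(162,164,167),hw=hw,tap=tap))
print(fit("pics/p1796591411.png",(336,354,211,229),(166,168,171)))
E
```

```text
1.5 0 (array([164.36, -29.72, 347.24,   1.48]), 3448, array([130., 347.]))
1.5 0.6 (array([164.01, -28.94, 347.54,   1.41]), 3951, array([106., 375.]))
2.3 0 (array([164.63, -28.96, 347.59,   1.31]), 3350, array([103., 193.]))
2.3 0.6 (array([164.72, -29.95, 347.6 ,   1.38]), 3512, array([122., 224.]))
3 0 (array([165.09, -29.79, 347.62,   1.16]), 2878, array([100., 155.]))
3 0.6 (array([164.34, -29.56, 347.5 ,   1.33]), 3174, array([ 89., 205.]))
(array([168.94, -29.55, 347.56,   1.31]), 3841, array([117., 194.]))
```

```bash
python3 - <<'E'
from fit2 import *
from scipy.optimize import minimize
W=np.ones_like(G);W[(11):,:9]=0  # ignore red area (rows>=212, cols<347)
W[12:, :7]=0
def mk(c,t):
    x0,x1,y0,y1,z0,z1=c[0]-9,c[0]+9,c[1]-16,c[1]+16,c[2]-5,c[2]+5
    k=5;xr=c[0]-2
    q=lambda *P:[list(a) for a in P]
    fr=q((x0,y0,z0),(x0,y1,z0),(x0,y1,z1),(x0,y0,z1))
    rt=q((x0,y0,z0),(x1,y0,z0),(x1,y0,z1),(x0,y0,z1))
    st=q((x0,y0+k,z1),(xr,y0+k,z1),(xr,y1-k,z1),(x0,y1-k,z1))
    tl=q((x0,y1,z1),(xr,y1,z1),(xr,y1-k,z1),(x0,y1-k,z1))
    tr=q((x0,y0,z1),(x1,y0,z1),(x1,y0+k,z1),(x0,y0+k,z1))
    return fr,rt,st,tl,tr
def r(q,x,t,sig,full=False):
    c=[x,q[0],q[1]];F=[cov(f,sig) for f in mk(c,t)]
    A=np.stack([(F[0]+t*F[2]).ravel(),F[1].ravel(),F[3].ravel(),F[4].ravel()],1)*W.ravel()[:,None]
    a,_=nnls(A,(G*W).ravel());e=A@a-(G*W).ravel();return a if full else (e**2).sum()
for x in (54.4,55.2,56):
  for t in (0,.5,1,1.5):
   for sig in (1.0,1.25):
    s=minimize(r,[-62,196],args=(x,t,sig),method="Nelder-Mead");print(x,t,sig,s.x.round(2),round(s.fun),r(s.x,x,t,sig,True).round(0))
E
```

```text
54.4 0 1.0 [-61.99 197.69] 12742 [34. 58.  0.  0.]
54.4 0 1.25 [-62.65 197.88] 12423 [36. 60.  0.  0.]
54.4 0.5 1.0 [-62.3  197.26] 13562 [31. 57.  0.  5.]
54.4 0.5 1.25 [-61.5  197.24] 13183 [31. 61.  0.  0.]
54.4 1 1.0 [-60.59 196.25] 14174 [26. 58.  0.  8.]
54.4 1 1.25 [-63.51 194.03] 14144 [ 24.  27.  84. 120.]
54.4 1.5 1.0 [-61.89 193.95] 13083 [21. 37. 57. 90.]
54.4 1.5 1.25 [-62.64 193.39] 13399 [ 20.  28.  87. 126.]
55.2 0 1.0 [-61.34 197.  ] 12597 [34. 57.  0.  1.]
55.2 0 1.25 [-61.24 197.17] 12325 [36. 60.  0.  0.]
55.2 0.5 1.0 [-60.03 196.29] 12990 [30. 59.  0.  1.]
55.2 0.5 1.25 [-60.47 196.46] 13127 [31. 62.  0.  0.]
55.2 1 1.0 [-61.05 193.46] 13965 [23. 36. 61. 93.]
55.2 1 1.25 [-62.14 193.49] 14035 [ 23.  31.  82. 118.]
55.2 1.5 1.0 [-61.17 193.4 ] 12906 [21. 36. 62. 95.]
55.2 1.5 1.25 [-61.61 192.68] 13325 [ 20.  26.  88. 125.]
56 0 1.0 [-59.96 196.38] 12641 [34. 58.  0.  0.]
56 0 1.25 [-60.36 196.52] 12388 [35. 60.  0.  0.]
56 0.5 1.0 [-59.47 195.72] 13029 [30. 57.  0.  7.]
56 0.5 1.25 [-59.33 195.85] 12847 [31. 62.  0.  0.]
56 1 1.0 [-60.89 193.2 ] 13497 [24. 34. 64. 95.]
56 1 1.25 [-61.14 192.95] 14040 [ 23.  31.  82. 118.]
56 1.5 1.0 [-59.87 192.74] 12976 [21. 36. 61. 94.]
56 1.5 1.25 [-61.23 192.59] 13105 [ 20.  26.  85. 122.]
```

```bash
cat > tr.py <<'E'
import cv2,glob,numpy as np,time
from workcell import imaging
a=cv2.imread("pics/side0.png").astype(np.float32);T=a[196:210,358:370]
I=imaging.get_image("side");cv2.imwrite(f"pics/p{int(time.time())}.png",I);im=I.astype(np.float32)
m=cv2.matchTemplate(im[175:215,357:371],T,cv2.TM_CCOEFF_NORMED)
y,x=np.unravel_index(m.argmax(),m.shape);c=m[:,x];d=(c[y-1]-c[y+1])/(2*(c[y-1]-2*c[y]+c[y+1]))
s=21-(y+d);print("shift px",round(s,2),"rise mm",round(s/.5035,1),round(float(m.max()),3))
E
python3 -m crank '[{"travel":[0.03,0,0.03],"turn":0},{"travel":[0,0,0],"turn":0},{"travel":[0,0,0],"turn":0},{"travel":[0,0,0],"turn":0},{"travel":[0,0,0],"turn":1},{"travel":[0,0,0],"turn":1},{"travel":[0,0,0],"turn":1},{"travel":[0,0,0],"turn":1},{"travel":[0,0,0],"turn":0}]' -1; python3 st.py; python3 tr.py
```

```text
t: 14.95
ee_pos: [548.7, 19.4, 130.7]
orientation: [0.672, -3.067, -0.012]
ft_force: [-1.3, -1.1, 1.8]
width: 59.7
14.95 [548.7  19.4 130.7] phi 0.431 to goal, tool axes [-0.6 -1.8  0.7] q [ 0.01  0.47  1.87  0.01  0.81 -2.  ] [-1.3 -1.1  1.8] [0.04 0.22 0.12] 59.7 [-0.003  0.007 -1.   ]
shift px 14.23 rise mm 28.3 0.981
```

```bash
python3 -m crank '[{"travel":[0,0,0],"turn":0.8},{"travel":[0,0,0],"turn":0.8},{"travel":[0,0,0],"turn":0}]'; python3 tr.py
python3 - <<'E'
import cv2,glob
f=sorted(glob.glob("pics/p1*.png"))[-1]
from workcell import imaging
t=imaging.get_image("top");cv2.imwrite("pics/top_h.png",t)
cv2.imwrite("pics/h1.png",cv2.hconcat([cv2.resize(cv2.imread(f)[190:226,332:368],(396,396),interpolation=cv2.INTER_NEAREST),cv2.resize(t[188:224,328:364],(396,396),interpolation=cv2.INTER_NEAREST)]))
E
```

```text
t: 15.3
ee_pos: [548.9, 19.7, 130.6]
orientation: [0.436, -3.11, -0.012]
ft_force: [-0.7, -0.4, 0.3]
width: 59.7
shift px 14.84 rise mm 29.5 0.98
```

View pics/h1.png

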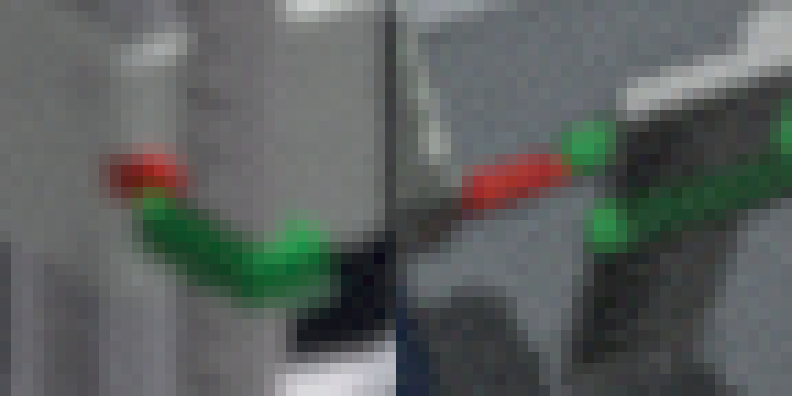

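```bash
python3 -m crank '[{"travel":[0,0,0],"turn":0.9},{"travel":[0,0,0],"turn":0}]'; python3 tr.py; python3 tr.py
```

```text
t: 15.6
ee_pos: [548.9, 19.8, 130.7]
orientation: [0.304, -3.125, -0.012]
ft_force: [-0.6, -1.1, 0.5]
width: 59.7
shift px 15.02 rise mm 29.8 0.979
shift px 15.02 rise mm 29.8 0.978
```

```bash
python3 - <<'E'
from fit2 import *
from scipy.stats import norm
def W2S(X):
    c,s=np.cos(p[2]),np.sin(p[2]);d=X-np.array([p[0],p[1],0]);return np.array([c*d[0]+s*d[1],-s*d[0]+c*d[1],d[2]])
def at(uv,x):
    c,v=ray("side",uv);a=W2S(c);d=W2S(c+v)-a;return a+d*(x-a[0])/d[0]
# use late images where the red no longer lies below the clip
fs=sorted(glob.glob("pics/p1*.png"))[-6:]
im=np.mean([cv2.imread(f).astype(float) for f in fs],0)
Gn=im[...,1]-np.maximum(im[...,0],im[...,2])
for u in range(345,356):
    pr=Gn[200:224,u];k=pr.argmax()+200
    vs=np.arange(k+1,221);y=Gn[k+1:221,u]
    s=least_squares(lambda q:q[0]*(1+q[3]*(vs-q[1]))*(1-norm.cdf((vs-q[1])/q[2]))-y-0*0,[30,k+4,1,0.],bounds=([5,k,.6,-.4],[90,k+9,1.6,.3]))
    q=at((u,s.x[1]),46.6);print(u,k,s.x.round(2),"stand y",q[1].round(1),"zc",(q[2]+5).round(2))
# pointer upper edge shift: start vs now, R profile cols 342..345
I0=cv2.imread("pics/side0.png").astype(float);I1=np.mean([cv2.imread(f).astype(float) for f in fs[-2:]],0)
for u in range(342,347):
    o=[]
    for I,a,b in((I0,212,230),(I1,196,214)):
        R=I[a:b,u,2]-np.maximum(I[a:b,u,0],I[a:b,u,1]);R=np.clip(R,0,None);k=R.argmax();h=R[k]/2
        i=k
        while R[i]>h:i-=1
        t=a+i+(h-R[i])/(R[i+1]-R[i]);i=k
        while R[i]>h:i+=1
        o+=[round(t,2),round(a+i-1+(R[i-1]-h)/(R[i-1]-R[i]),2),R[k].round()]
    print(u,o)
E
```

```text
345 209 [ 11.16 213.47   1.6   -0.4 ] stand y -51.0 zc 194.22
346 209 [ 13.74 213.91   1.6   -0.4 ] stand y -54.0 zc 194.41
347 209 [ 13.27 214.48   1.07  -0.4 ] stand y -57.0 zc 194.33
348 210 [ 12.92 215.19   0.85  -0.4 ] stand y -60.0 zc 193.98
349 211 [ 15.9  215.54   0.61  -0.29] stand y -62.9 zc 194.33
350 211 [ 15.4  216.04   0.6   -0.3 ] stand y -65.8 zc 194.42
351 212 [ 18.45 216.28   0.81  -0.23] stand y -68.7 zc 194.97
352 213 [ 13.54 217.04   0.75  -0.4 ] stand y -71.6 zc 194.54
353 213 [ 16.36 217.4    0.62  -0.34] stand y -74.5 zc 194.87
354 213 [ 17.66 217.77   0.7   -0.4 ] stand y -77.4 zc 195.17
355 213 [ 28.58 217.64   0.72  -0.22] stand y -80.2 zc 196.44
342 [np.float64(218.5), np.float64(221.7), np.float64(28.0), np.float64(203.31), np.float64(207.24), np.float64(28.0)]
343 [np.float64(218.6), np.float64(222.44), np.float64(52.0), np.float64(203.4), np.float64(207.19), np.float64(54.0)]
344 [np.float64(218.47), np.float64(222.72), np.float64(78.0), np.float64(203.23), np.float64(206.45), np.float64(84.0)]
345 [np.float64(218.38), np.float64(222.77), np.float64(106.0), np.float64(203.12), np.float64(206.11), np.float64(106.0)]
346 [np.float64(218.48), np.float64(223.0), np.float64(108.0), np.float64(203.21), np.float64(206.1), np.float64(116.0)]
```

The pointer is level with the line within what I can measure. I'll release the wheel and retreat straight up.

```bash
python3 -m crank '[{"travel":[0,0,0],"turn":0},{"travel":[0,0,0],"turn":0},{"travel":[0,0,0],"turn":0},{"travel":[0,0,0],"turn":0}]' 1; python3 tr.py; python3 -m crank '[{"travel":[0,0,-0.3],"turn":0},{"travel":[0,0,-0.4],"turn":0},{"travel":[0,0,-0.5],"turn":0},{"travel":[0,0,-0.5],"turn":0},{"travel":[0,0,-0.5],"turn":0},{"travel":[0,0,-0.3],"turn":0},{"travel":[0,0,0],"turn":0},{"travel":[0,0,0],"turn":0}]'; python3 st.py; python3 tr.py
python3 - <<'E'
import cv2,glob
from workcell import imaging
s=cv2.imread(sorted(glob.glob("pics/p1*.png"))[-1]);t=imaging.get_image("top");cv2.imwrite("pics/top_z.png",t)
cv2.imwrite("pics/z1.png",cv2.hconcat([cv2.resize(s[170:350,220:400],(400,400),interpolation=cv2.INTER_CUBIC),cv2.resize(t[170:350,235:415],(400,400),interpolation=cv2.INTER_CUBIC)]))
cv2.imwrite("pics/z2.png",cv2.resize(s[192:228,332:372],None,fx=16,fy=16,interpolation=cv2.INTER_NEAREST))
E
```

```text
t: 16.1
ee_pos: [549.2, 19.5, 130.8]
orientation: [0.313, -3.125, -0.012]
ft_force: [0.0, -0.8, -0.1]
width: 86.4
shift px 15.05 rise mm 29.9 0.978
t: 16.95
ee_pos: [548.4, 18.4, 259.1]
orientation: [0.314, -3.122, -0.012]
ft_force: [-0.6, -0.3, -0.6]
width: 88.0
16.95 [548.4  18.4 259.1] phi 0.2 to goal, tool axes [ -1.8  -1.7 129.1] q [ 0.01  0.29  1.78  0.01  1.08 -1.77] [-0.6 -0.3 -0.6] [ 0.01 -0.06  0.  ] 88.0 [-0.004  0.007 -1.   ]
shift px 15.05 rise mm 29.9 0.979
```

View pics/z1.png

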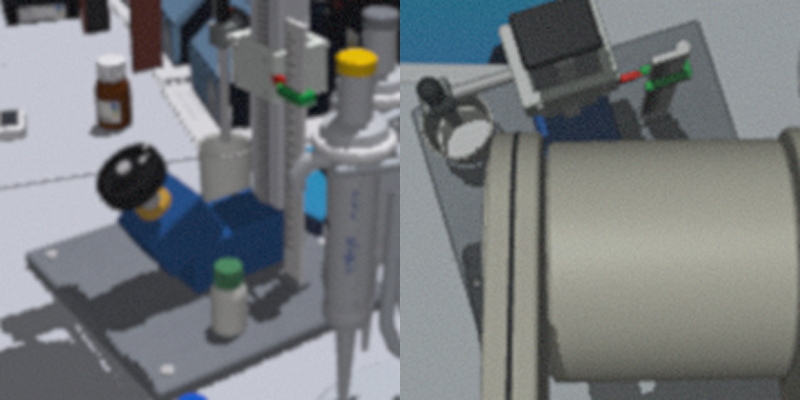

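View pics/z2.png

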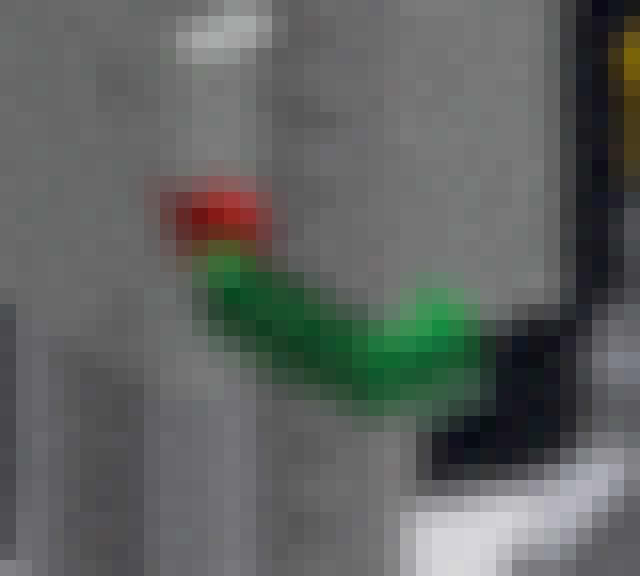

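```bash
cat > fit3.py <<'E'
from h import *
import glob
from scipy.optimize import minimize
p=[612.1,36.6,.295]
fs=sorted(glob.glob("pics/p1*.png"))[-4:]
im=np.mean([cv2.imread(f).astype(float) for f in fs],0)
u0,u1,v0,v1=336,368,197,223;SS=8
D=(im[...,2]-im[...,1])[v0:v1,u0:u1]
W=np.ones_like(D);W[D>20]=1;W[16:,22:]=0
def box(x0,x1,y0,y1,z0,z1):
    return dict(f=[[x0,y0,z0],[x0,y1,z0],[x0,y1,z1],[x0,y0,z1]],r=[[x0,y0,z0],[x1,y0,z0],[x1,y0,z1],[x0,y0,z1]],t=[[x0,y0,z1],[x1,y0,z1],[x1,y1,z1],[x0,y1,z1]])
def labels(zp,zc,yc,xp,xc):
    L=np.zeros(((v1-v0)*SS,(u1-u0)*SS),np.uint8)
    def put(P,l):
        q=(proj("side",S2W(p,P))-[u0-.5,v0-.5])*SS-.5
        cv2.fillPoly(L,[np.round(q*16).astype(np.int32)],l,shift=4)
    yL,yR=yc+16,yc-16;z0,z1=zc-5,zc+5
    b=box(xc+2,xc+9,yL-6,yL,z0,z1);put(b["f"],1);put(b["t"],2)            # back-left
    b=box(xp-2.4,xp+2.4,-47,-29.5,zp-2,zp+2);put(b["r"],3);put(b["f"],3);put(b["t"],4)
    b=box(xc-2,xc+2,yc-11,yc+11,60,280);put(b["r"],0);put(b["f"],0)          # ruler
    b=box(xc-2,xc+9,yR,yR+5,z0,z1);put(b["t"],5);put(b["r"],6)
    b=box(xc-9,xc-2,yR,yL,z0,z1);put(b["t"],7)
    for y in(yL-5,):put([[xc-9,y,z1],[xc-2,y,z1],[xc-2,yL,z1],[xc-9,yL,z1]],2)
    put([[xc-9,yR,z1],[xc-2,yR,z1],[xc-2,yR+5,z1],[xc-9,yR+5,z1]],5)
    put(b["f"],1);put(b["r"],6)
    return L
def model(q,xp,xc,full=False):
    zp,zc,yc,sig=q
    L=labels(zp,zc,yc,xp,xc);A=[]
    for l in range(1,8):
        m=cv2.GaussianBlur((L==l).astype(np.float32),(0,0),max(sig,.3)*SS);A.append(cv2.resize(m,(u1-u0,v1-v0),interpolation=cv2.INTER_AREA).ravel())
    A=np.stack(A,1);w=W.ravel()
    a=np.linalg.lstsq(np.vstack([A*w[:,None],np.eye(7)*.3]),np.r_[D.ravel()*w,np.zeros(7)],rcond=None)[0];e=(A@a-D.ravel())*w
    return ((A@a).reshape(D.shape),a,L) if full else (e**2).sum()
if __name__=="__main__":
    for xp,xc in((60.5,55.3),(60.5,56.0),(60.0,55.3),(59.5,55.3)):
        r=[minimize(model,[195,z,-62,1.],args=(xp,xc),method="Nelder-Mead",options=dict(initial_simplex=np.array([195,z,-62,1.])+np.vstack([np.zeros(4),np.diag([2,2,2,.3])]))) for z in(192,195,197)]
        for s in sorted(r,key=lambda s:s.fun)[:2]: print(xp,xc,s.x.round(2),round(s.fun),"zp-zc",round(s.x[0]-s.x[1],2),model(s.x,xp,xc,True)[1].round(0))
E
python3 fit3.py
```

```text
60.5 55.3 [195.67 197.31 -61.93   1.14] 28557 zp-zc -1.63 [-54. 107. 120. 211.  12. -92.   8.]
60.5 55.3 [195.68 197.17 -62.28   1.11] 28611 zp-zc -1.48 [-54.  77. 125. 208.   0. -91.   7.]
60.5 56.0 [195.62 196.82 -61.74   1.1 ] 28744 zp-zc -1.2 [-55.  75. 128. 205.  -2. -90.   9.]
60.5 56.0 [195.39 196.82 -61.75   1.12] 28813 zp-zc -1.43 [-55.  71. 124. 227.  -2. -90.   9.]
60.0 55.3 [195.74 197.2  -62.29   1.1 ] 28653 zp-zc -1.46 [-54.  80. 103. 206.   0. -90.   7.]
60.0 55.3 [196.03 197.25 -62.26   1.1 ] 28742 zp-zc -1.22 [-54. 103. 109. 186.   1. -90.   8.]
59.5 55.3 [195.96 192.17 -61.8    1.24] 29183 zp-zc 3.79 [ -20. -140.   45.  216. -212.  -38.  -71.]
59.5 55.3 [196.12 197.4  -62.26   1.13] 29278 zp-zc -1.28 [-55. 116.  85. 189.   9. -91.  10.]
```

```bash
sed -e 's/def labels(zp,zc,yc,xp,xc):/def labels(zp,zc,yc,xp,xc,dr=11):/' -e 's/b=box(xc-2,xc+9,yR,yR+5,z0,z1)/b=box(xc-2,xc-9+dr,yR,yR+5,z0,z1)/' fit3.py > fit4.py
python3 - <<'E'
s=open('fit4.py').read()
s=s.replace("zp,zc,yc,sig=q","zp,zc,yc,sig,dr=q").replace("labels(zp,zc,yc,xp,xc);A","labels(zp,zc,yc,xp,xc,dr);A")
i=s.index("    a=np.linalg");j=s.index("    return ((A@a)")
s=s[:i]+"    from scipy.optimize import lsq_linear\n    a=lsq_linear(A*w[:,None],D.ravel()*w,bounds=([-200,-200,0,0,-200,-200,-200],[-10,TT,300,300,TT,-10,-15])).x;e=(A@a-D.ravel())*w\n"+s[j:]
k=s.index("if __name__")
s=s[:k]+'''TT=-50
for TT in (-30,-60):
  for xp,xc in((60.5,55.3),(60.5,56.0)):
    r=[minimize(model,[195,z,-62,1.,13],args=(xp,xc),method="Nelder-Mead",options=dict(maxiter=700,initial_simplex=np.array([195,z,-62,1.,13])+np.vstack([np.zeros(5),np.diag([2,2,2,.3,3])]))) for z in(192,194,196)]
    for q in sorted(r,key=lambda q:q.fun)[:2]: print(TT,xp,xc,q.x.round(2),round(q.fun),"zp-zc",round(q.x[0]-q.x[1],2),model(q.x,xp,xc,True)[1].round(0))
m,a,L=model(sorted(r,key=lambda q:q.fun)[0].x,xp,xc,True)
o=np.hstack([np.clip(128+X,0,255) for X in (D,m,D-m)]).astype(np.uint8)
cv2.imwrite("pics/m1.png",cv2.resize(o,None,fx=8,fy=8,interpolation=cv2.INTER_NEAREST))
'''
open('fit4.py','w').write(s)
E
python3 fit4.py
```

```text
-30 60.5 55.3 [195.4  196.88 -63.77   1.07  14.81] 23047 zp-zc -1.48 [-52. -30. 126. 237. -47. -96. -15.]
-30 60.5 55.3 [195.36 196.94 -64.16   1.1   14.82] 23666 zp-zc -1.57 [-53. -30. 123. 242. -54. -95. -15.]
-30 60.5 56.0 [195.41 196.33 -63.25   1.04  14.46] 22790 zp-zc -0.92 [-52. -30. 115. 221. -59. -94. -15.]
-30 60.5 56.0 [195.37 196.53 -63.87   1.04  13.77] 22796 zp-zc -1.16 [-54. -30. 105. 222. -71. -94. -15.]
-60 60.5 55.3 [195.36 196.51 -64.09   1.11  14.66] 23637 zp-zc -1.15 [-52. -60. 115. 232. -78. -91. -15.]
-60 60.5 55.3 [195.61 196.35 -63.43   1.04  14.67] 24675 zp-zc -0.74 [-50. -60. 130. 208. -66. -92. -15.]
-60 60.5 56.0 [195.41 196.22 -63.6    1.08  14.07] 23284 zp-zc -0.8 [-53. -60. 110. 228. -77. -93. -15.]
-60 60.5 56.0 [195.17 196.31 -64.04   1.08  13.85] 23355 zp-zc -1.14 [-54. -60.  96. 242. -86. -91. -15.]
```

View pics/m1.png

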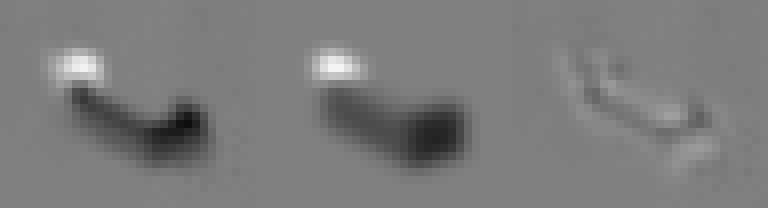

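```bash
python3 - <<'E'
s=open('fit4.py').read()
s=s.replace("dr=11):","dr=11,ds=7):").replace("sig,dr=q","sig,dr,ds=q").replace("xp,xc,dr);A","xp,xc,dr,ds);A")
s=s.replace('b=box(xc-9,xc-2,yR,yL,z0,z1);put(b["t"],7)','put([[xc-9,yR+5,z1],[xc-9+ds,yR+5,z1],[xc-9+ds,yL-5,z1],[xc-9,yL-5,z1]],7);b=box(xc-9,xc-2,yR,yL,z0,z1)')
s=s.replace("b=box(xc-2,xc+2,yc-11,yc+11,60,280)","b=box(xc-9+ds,xc+2,yc-11,yc+11,60,280)")
s=s.replace("-10,-15])","-10,SB])")
k=s.index("TT=-50")
s=s[:k]+'''TT=-60
for SB in (-40,-60,-80):
  for xp,xc in((60.5,55.3),(60.5,56.0)):
    b=[195,195,-62,1.,14,4]
    r=[minimize(model,[195,z]+b[2:],args=(xp,xc),method="Nelder-Mead",options=dict(maxiter=900,initial_simplex=np.array([195,z]+b[2:])+np.vstack([np.zeros(6),np.diag([2,2,2,.3,3,-2])]))) for z in(193,195,196.5)]
    for q in sorted(r,key=lambda q:q.fun)[:2]: print(SB,xp,xc,q.x.round(2),round(q.fun),"zp-zc",round(q.x[0]-q.x[1],2),model(q.x,xp,xc,True)[1].round(0))
'''
open('fit5.py','w').write(s)
E
python3 fit5.py
```

```text
-40 60.5 55.3 [195.82 195.35 -65.3    1.08  14.27   4.66] 26844 zp-zc 0.47 [ -47.  -87.   79.  204. -167.  -61.  -40.]
-40 60.5 55.3 [195.61 193.14 -63.08   1.17  16.39   5.36] 27039 zp-zc 2.47 [ -27. -149.   71.  238. -200.  -44.  -75.]
-40 60.5 56.0 [195.69 192.72 -62.07   1.22  16.79   5.07] 27030 zp-zc 2.97 [ -27. -156.   79.  249. -200.  -45.  -77.]
-40 60.5 56.0 [195.41 193.81 -63.44   1.19  15.2    4.57] 27648 zp-zc 1.6 [ -38. -128.   58.  261. -194.  -51.  -57.]
-60 60.5 55.3 [195.57 193.26 -63.02   1.19  16.61   5.33] 26781 zp-zc 2.31 [ -28. -155.   69.  242. -200.  -45.  -70.]
-60 60.5 55.3 [195.69 193.07 -62.6    1.21  16.9    5.09] 27732 zp-zc 2.62 [ -25. -149.   79.  253. -200.  -45.  -82.]
-60 60.5 56.0 [195.5  192.38 -61.43   1.21  17.28   5.55] 26601 zp-zc 3.12 [ -24. -146.   65.  266. -200.  -43.  -79.]
-60 60.5 56.0 [195.46 192.76 -62.48   1.2   16.45   5.36] 26923 zp-zc 2.69 [ -28. -157.   60.  253. -200.  -43.  -71.]
-80 60.5 55.3 [195.53 192.83 -62.96   1.22  17.32   5.37] 27022 zp-zc 2.7 [ -25. -154.   60.  249. -200.  -40.  -80.]
-80 60.5 55.3 [195.75 193.25 -63.64   1.18  16.5    4.66] 27522 zp-zc 2.49 [ -27. -144.   70.  249. -200.  -42.  -84.]
-80 60.5 56.0 [195.15 192.4  -61.46   1.24  17.26   5.32] 27260 zp-zc 2.75 [ -24. -142.   43.  298. -200.  -44.  -83.]
-80 60.5 56.0 [195.24 192.93 -62.56   1.2   15.86   4.81] 27489 zp-zc 2.31 [ -29. -143.   42.  289. -200.  -46.  -80.]
```

```bash
python3 - <<'E'
import cv2,numpy as np
t=np.mean([cv2.imread("pics/"+f).astype(float) for f in("top0.png","top_e.png","top_f.png","top_h.png","top_z.png")],0)
D=t[...,2]-t[...,1];np.set_printoptions(linewidth=200)
print(D[196:213,341:368].round(0).astype(int))
E
python3 - <<'E'
s=open('fit5.py').read()
s=s.replace("bounds=([-200,-200,0,0,-200,-200,-200],[-10,TT,300,300,TT,-10,SB])","bounds=([-200,TT-15,0,0,TT-15,-200,SB-8],[-10,TT,300,300,TT,-10,SB])")
k=s.index("TT=-60")
s=s[:k]+"for TT,SB in ((-85,-38),(-100,-45)):"+s[s.index("\n  for xp"):]
open('fit6.py','w').write(s)
E
python3 fit6.py
```

```text
[[ -6  -6  -6  -4  -5  -5  -6  -4  -1  -3  -2  -3  -2  -1   0  -1  -2  -2  -1  -1  -1  -3 -13 -20  -8  -4  -5]
 [ -5  -6  -5  -4  -3  -5  -5  -2  -2  -2  -2  -1  -1   0   0  -2  -2  -1   0   0   2  -7 -33 -44 -19  -5  -6]
 [ -3  -4  -4  -7 -13 -16 -16  -3   0  -1  -1   1  -2  -1  -2   0  -1  -3  -2   0   0 -13 -48 -64 -31  -7  -3]
 [ -5  -7 -19 -34 -51 -57 -40 -10  -1  -2  -2  -1  -2  -2  -1  -1  -2  -1  -2   0  -3 -27 -64 -76 -41  -9  -4]
 [ -8 -20 -54 -77 -86 -81 -52 -15   0  -1   1   0  -1  -1   0  -2  -2   0   0   1  -5 -37 -75 -82 -54 -17  -5]
 [  2 -15 -61 -92 -92 -78 -40  -8   1   0  -2   0  -1  -1  -1   0   1  -2   0  -2  -7 -31 -59 -74 -64 -27  -7]
 [ 38  23 -31 -79 -78 -60 -22  -2  -2   1  -2  -1  -1   2  -2  -3  -3  -6 -14 -17 -21 -29 -43 -64 -66 -28  -5]
 [ 75  60  14 -36 -42 -27  -6   0  -1  -2  -2   1  -3  -5  -8 -11 -17 -24 -27 -33 -35 -32 -39 -59 -59 -23  -5]
 [ 74  57  25  -5  -7  -5  -1   2  -2  -4  -7  -8 -13 -19 -24 -33 -31 -34 -36 -36 -33 -32 -32 -40 -34 -16  -6]
 [ 45  28  13  -1  -3  -7 -13  -8 -11 -19 -26 -28 -29 -33 -33 -34 -37 -36 -33 -33 -27 -23 -14 -15 -10
[... 1044 characters left out ...]
95.28 195.57 -63.22   1.14  14.49   5.02] 29579 zp-zc -0.29 [ -48.  -85.   83.  263. -100.  -86.  -38.]
-38 60.5 56.0 [195.36 195.07 -62.38   1.06  15.2    6.02] 29667 zp-zc 0.3 [ -45.  -85.   96.  229. -100.  -83.  -38.]
-45 60.5 55.3 [195.13 195.34 -63.7    1.14  15.18   5.08] 30840 zp-zc -0.21 [ -44. -100.   71.  270. -115.  -78.  -45.]
-45 60.5 55.3 [195.25 195.51 -63.76   1.22  15.34   4.83] 30938 zp-zc -0.25 [ -45. -100.   69.  297. -115.  -80.  -45.]
-45 60.5 56.0 [195.36 195.01 -62.91   1.15  15.44   5.05] 29993 zp-zc 0.36 [ -45. -100.   86.  256. -115.  -79.  -45.]
-45 60.5 56.0 [195.01 195.08 -63.07   1.17  15.37   4.94] 30450 zp-zc -0.07 [ -45. -100.   62.  280. -115.  -79.  -45.]
```

The render fit, using top-face colours taken from the top camera, puts pointer minus line at about -0.2 mm (spread -0.9 to +0.4). The beaker and bottle look unmoved and the gripper is clear, so I'm handing in.

```bash
python3 - <<'E'
from h import *
from pt import cen
a=cv2.imread("pics/side0.png");import glob;b=cv2.imread(sorted(glob.glob("pics/p1*.png"))[-1])
for n,(v0,v1,u0,u1) in dict(dropper=(280,325,308,336),).items():
    print(n,"max diff",np.abs(cv2.GaussianBlur(a,(0,0),1)[v0:v1,u0:u1].astype(int)-cv2.GaussianBlur(b,(0,0),1)[v0:v1,u0:u1]).mean())
from workcell import workorder
print(workorder.close_job())
E
```

```text
dropper max diff 4.271428571428571
the job is handed in; nothing more can be done
None
```

I raised the carriage about 30 mm until the red pointer was level with the clip's line, as near as the cameras let me measure, then let go and handed the job in at about 17 s. The tool could not be tilted, so I gripped the wheel across its horizontal diameter and turned it clockwise in four strokes. I opened the jaws fully before each return, and the last turn came up from below.

- **Pointer level:** the last fit put the pointer 0.2 mm below the line, with results from 0.9 mm below to 0.4 mm above. One camera pixel is about 2 mm and the line itself could not be seen, so I used the clip's mid-height. Other ways of modelling the clip disagreed more, from about 1.6 mm below to 3 mm above; I set those aside because their face colours did not match the top view.
- **After letting go:** the carriage did not move (15.02 px of travel before release, 15.05 px after). The gripper ended about 130 mm above the wheel, touching nothing.
- **Bottle and beaker:** both looked undisturbed in the last pictures. The only number I have is for the bottle: its crop changed by 4.3 grey levels on average from the first picture. I had set no limit for that, and the job was handed in by the same script, so I did not look into it.

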